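# Unstack mixed chilled stock into its feed lanes

### The job

Take apart the two small stacks of chilled goods on the bench and put each of the four items into the free rear part of the feed lane that already holds one of its own kind: flat on the lane's floor between the rails, wholly inside, upright, and the butter and the tub lengthwise. Keep all four items upright throughout, and do not move the green glass bottle.

Things in the scene. Friction and masses are not known exactly. Their poses are not given: they have to be found in the camera images.
- butter_center (a point): Square-edged white paper carton of butter lying flat, 115 long (x) x 64 wide (y) x 60 mm high, about 0.45 kg; base of one of the two stacks. The point is its centre, half-way up; x along its length, z up.
- tub_center (a point): Round-ended white plastic tub of spread with a white lid, 120 long (x) x 66 wide (y) x 60 mm high, flat sides over the middle 54 mm of its length, about 0.4 kg; base of the other stack. The point is its centre, half-way up; x along its length, z up.
- pot_center (a point): White yoghurt pot with a flat foil lid, round, 70 mm high, 54 mm across at the foot widening to 65 mm at the top, about 0.16 kg; stands upright on top of the butter carton or the tub. The point is its centre, 35 mm above its foot; z up. Best held a little above its middle.
- can_center (a point): Short metal drinks can, round, 53 mm across and 80 mm high, about 0.16 kg; stands upright on top of the other stack. The point is its centre, 40 mm above its foot; z up. Best held by its upper half, clear of what is below and of the gripper's inside.
- place_butter (a point): Black plastic feed lane, fixed on the bench, 276 mm long, 84 mm clear between two 3 mm rails rising 10 mm above its floor; rear lip 3 mm, clear front stop 31 mm above the floor. One butter carton, lengthwise, stands at the front stop. Point: on the lane's floor (3 mm above the bench), centre of its free rear part, 153 mm long. x along the lane to the front stop (away from robot, within 0.1 rad), z up.
- place_tub (a point): Black plastic feed lane, fixed on the bench, 276 mm long, 86 mm clear between two 3 mm rails rising 10 mm above its floor; rear lip 3 mm, clear front stop 31 mm above the floor. One tub of spread, lengthwise, stands at the front stop. Point: on the lane's floor (3 mm above the bench), centre of its free rear part, 148 mm long. x along the lane to the front stop (away from robot, within 0.1 rad), z up.
- place_pot (a point): Black plastic feed lane, fixed on the bench, 276 mm long, 86 mm clear between two 3 mm rails rising 10 mm above its floor; rear lip 3 mm, clear front stop 31 mm above the floor. One yoghurt pot stands at the front stop. Point: on the lane's floor (3 mm above the bench), centre of its free rear part, 202 mm long. x along the lane to the front stop (away from robot, within 0.1 rad), z up.
- place_can (a point): Black plastic feed lane, fixed on the bench, 276 mm long, 73 mm clear between two 3 mm rails rising 10 mm above its floor; rear lip 3 mm, clear front stop 31 mm above the floor. One drinks can stands at the front stop. Point: on the lane's floor (3 mm above the bench), centre of its free rear part, 215 mm long. x along the lane to the front stop (away from robot, within 0.1 rad), z up.
- glass_bottle_center (a point): Green glass bottle standing on the bench beyond the stacks, 58 mm across, 190 mm high; not part of the job. The point is its centre, half-way up.
Mind the look-alikes: they are no part of the job. Leave any orange look-alike of the part that bears butter_center alone. Leave any red look-alike of the part that bears can_center alone.

How it is judged:
By the outcome, as a careful person would: the job done as asked, in the order asked, and still so for the second after the job is handed in, with the robot touching nothing.
It also fails if it takes over 128 s, if anything falls off the work surface, if the arm or the gripper's body presses on something with over 40 N, if the wrist force passes 120 N, or if a joint passes its speed limit or range.

### The arm

A 6-joint arm with a two-finger parallel gripper is mounted at the origin on the work surface. World frame = base frame: x ahead of the robot, y to its left, z up, the work surface at z = 0. Lengths are in m, angles in rad, forces in N, time in s.
With the tool pointing down it reaches from about 0.375 to 0.925 m from the base axis. Payload 5.7 kg.
Tool frame: the origin (TCP) lies on the centre line of the jaws, within the pads' length; the fingertips stand 22 mm ahead of it and the grasp point (between the pads) lies 3 mm ahead of it (arm.nose_length is the distance from the TCP to the fingertips, in m); x points along the fingers, z is the direction in which the jaws open and shut, and the axes are right-handed (so a half turn about x gives the same grasp; the last joint's range is limited). The gripper opens to 85 mm and grips with 20 to 120 N. Pads are 22 mm wide; open, the fingers measure 114 mm over their backs; the gripper's body (76 mm by 85 mm) begins 54 mm behind the grasp point. The pads swing forward as they close: fully open they stand 13 mm farther back than shut.
Start: joints at [1.099, 0.359, 1.51, -0, 1.272, -0.115], TCP at [0.21, 0.562, 0.253] pointing down, gripper open.
Joint ranges: [-2.97, 2.97], [-1.01, 2.36], [0.21, 2.38], [-0.96, 4.11], [0.2, 2.71], [-2.98, 2.98]. Speed limits (rad/s): [2.39, 2.39, 3.14, 3.14, 3.14, 3.14].

### API

Orientations are given as a unit quaternion [w, x, y, z].
In Python, from bench import arm, eyes, job gives the robot as it stands. The module is installed in compiled form; this text tells all that it offers.
- The arm moves only by the tool apply_moves, never from a script. Its argument "deltas" is a list of rows, each an object of numbers: "grip": the opening, from 0 (shut) to 1 (fully open); "x", "y", "z": the shift along the tool's x, y, z in cm; "ax", "ay", "az": the turn, a rotation vector about the tool's x, y, z in degrees. A call has 1 to 8 rows; each row is the pose to reach, as a shift and turn from the pose commanded when the call began, along the tool's axes at that moment; what a row does not reach only later rows make up. A row lasts 1/12 s, in which the tool goes at most 41.7 mm and 7.16 degrees, less where a joint would pass 70% of its speed; a pose out of reach is approached as far as the arm can. A call with a gripper value outside its range is refused whole. The fingers move at their own pace and stop on an object; "squeeze" is the grip in N (left out, the last holds). Time passes only in rows, so rows that repeat a pose let the fingers close. It gives the time, the measured TCP pose, the force and the opening at its end, in the units of the state.
- arm.get_state(): the state, without advancing time (a new reading comes with each control period).
- eyes.read_camera(name): name is "side" or "top"; returns the picture (384x512x3 uint8, red, green, blue); there is no depth.
- eyes.camera_params(name): a dict with "fov_y" (degrees; the focal length in pixels is half the picture's height over the tangent of half this angle, whatever the lens; pixels are square), "cx", "cy" (the principal point, pixels), "eye" and "attitude" of the camera in the world. Camera axes: x right, y down, z forward; pixel columns grow to the right and rows downward; lengths in m; the calibration is good to about 2 mm. A picture is of the moment at which its call begins. camera_params takes no time and is no camera call.
- job.sign_off(): hands the job in, once; it reports no verdict.
The state is a dict: "clock": time; "joint_positions": joint angles; "joint_velocities": joint speeds; "joint_torque": joint torques, N m; "ee_pos": TCP position; "tool_rot": TCP orientation; "force": force on the tool from outside, world axes, zero at the start; "moment": the same for the moment, N m; "width": opening from 0.0 (shut) to 1.0 (fully open).
Only numpy, scipy, OpenCV 4.12 (cv2) and the standard library are available. Lean on these libraries where they do the work, as an engineer would, in place of code of your own. Each camera call takes 0.05 s, during which the arm holds its last target. There are 200 camera calls.

## Working session

There is one attempt and no reset: what is moved stays moved. The work goes in short steps, Python scripts to look and compute and a tool call to move; the robot and the scene stay as the last step left them, time stands still between calls to the robot, and variables do not carry over. Pictures are saved under pics/ and viewed, about 12 in all and at most 16, crops included, and the job is handed in when it is done.

Besides the shell and the picture viewer there is one more tool, called after "Call:" as name(argument=value, ...), one argument or row to a line, values as JSON. apply_moves: Moves the arm, as the interface text tells. Its arguments: {"type":"object","properties":{"deltas":{"type":"array"},"squeeze":{"type":"number"}},"required":["deltas"]}

```bash
mkdir -p pics; python3 - <<'E'
from bench import arm,eyes,job
import cv2
for n in("side","top"):
    im=eyes.read_camera(n); cv2.imwrite(f"pics/{n}0.png",cv2.resize(im[:,:,::-1],(800,600),interpolation=cv2.INTER_CUBIC))
    print(n,eyes.camera_params(n))
s=arm.get_state(); print(s, arm.nose_length)
E
```

```text
side {'fov_y': 55.24308703980508, 'cx': 260.9862534793061, 'cy': 189.04898469797388, 'eye': array([0.51464522, 0.90293002, 0.87684485]), 'attitude': array([ 0.00692248,  0.00188186,  0.91192249, -0.41029978])}
top {'fov_y': 50.19907289320473, 'cx': 251.62980832328057, 'cy': 190.30422290700642, 'eye': array([0.33856666, 0.00504068, 1.11395304]), 'attitude': array([ 0.05898349, -0.69682298,  0.71111184, -0.07265416])}
{'clock': 0.1, 'joint_positions': array([ 1.09889190e+00,  3.59404822e-01,  1.51131945e+00, -6.17698484e-06,
        1.27252988e+00, -1.15137288e-01]), 'joint_velocities': array([-0.00197372, -0.0022543 , -0.00101373,  0.00075013, -0.00181307,
        0.00108227]), 'joint_torque': array([-8.39318614e-05, -5.28648841e+01, -2.79349673e+01, -3.64856578e-04,
        4.95117885e-03, -3.63124025e-05]), 'ee_pos': array([0.2093118 , 0.56168534, 0.2525562 ]), 'tool_rot': array([ 0.58026804, -0.40362605,  0.58130164,  0.40306751]), 'force': array([ 0.25534601, -0.32344411,  0.05827263]), 'moment': array([-0.05927659, -0.03633258, -0.00498279]), 'width': 1.003988204767483} 0.022
```

View pics/side0.png

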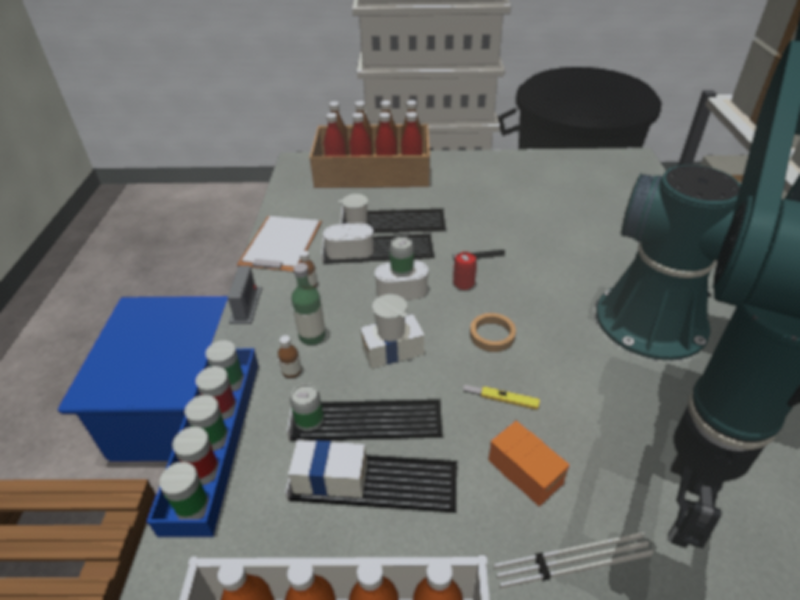

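View pics/top0.png

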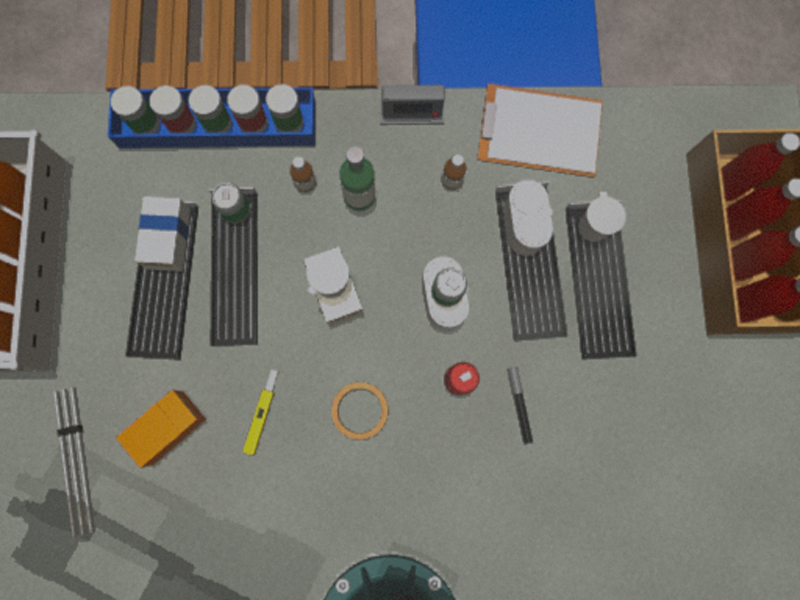

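Candidates:
- **Butter:** the white carton at top (332,285), under a pot, is the stack base. The orange brick at (160,428) is a look-alike, and the white carton at (160,230) is already in a lane.
- **Can:** the green can at (449,285), on the tub. The red can at (462,378) is a look-alike, and the green can at (229,200) is already in a lane.

I'll confirm these in enlarged crops.

```bash
cat > h.py <<'E'
from bench import arm,eyes,job
import cv2,numpy as np
from scipy.spatial.transform import Rotation as R
def cam(n):
    p=eyes.camera_params(n); q=p["attitude"]; f=192/np.tan(np.radians(p["fov_y"])/2)
    return f,p["cx"],p["cy"],np.array(p["eye"]),R.from_quat(q,scalar_first=True)
def px2w(n,u,v,z):
    f,cx,cy,e,r=cam(n); d=r.apply([(u-cx)/f,(v-cy)/f,1]); return e+d*(z-e[2])/d[2]
def w2px(n,P):
    f,cx,cy,e,r=cam(n); c=r.inv().apply(np.array(P)-e); return np.array([cx+f*c[...,0]/c[...,2],cy+f*c[...,1]/c[...,2]]).T
def crop(im,u0,v0,w,h,k):
    o=cv2.resize(im[v0:v0+h,u0:u0+w,::-1],None,fx=k,fy=k,interpolation=cv2.INTER_CUBIC)
    for t in range(0,w,10): cv2.putText(o,str(u0+t),(t*k,9),0,.35,(0,255,255),1) if t%20==0 else 0; cv2.line(o,(t*k,10),(t*k,16),(0,255,255),1)
    for t in range(10,h,10): cv2.putText(o,str(v0+t),(0,t*k+4),0,.35,(0,255,255),1); 
    return o
E
python3 - <<'E'
from h import *
t=eyes.read_camera("top"); s=eyes.read_camera("side")
cv2.imwrite("pics/c1.png",crop(t,190,145,120,70,6))
a=crop(t,75,108,98,130,4);b=crop(t,313,108,98,130,4)
cv2.imwrite("pics/c2.png",np.hstack([a,b]))
cv2.imwrite("pics/c3.png",crop(s,215,145,80,95,6))
E
```

```text
(no output)
```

View pics/c1.png

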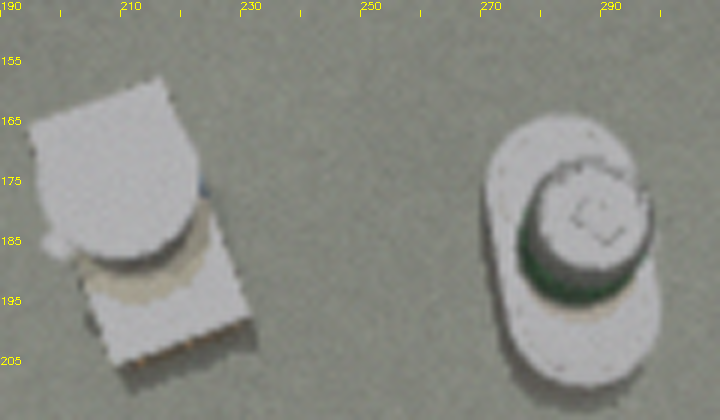

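View pics/c2.png

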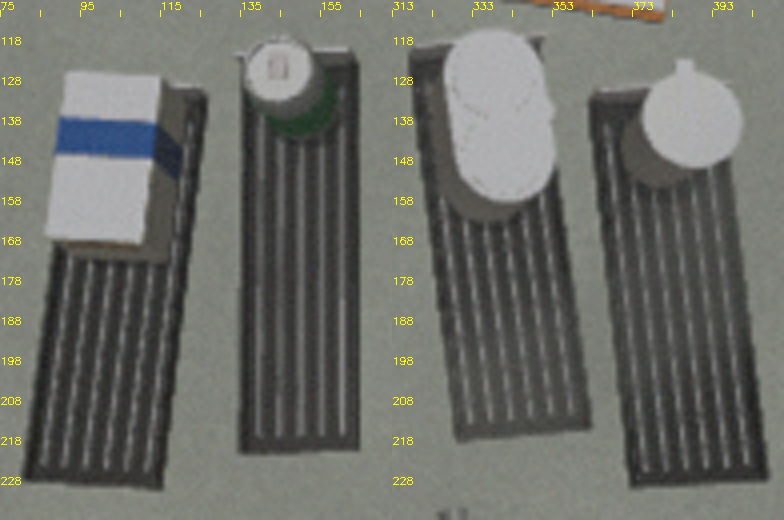

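View pics/c3.png

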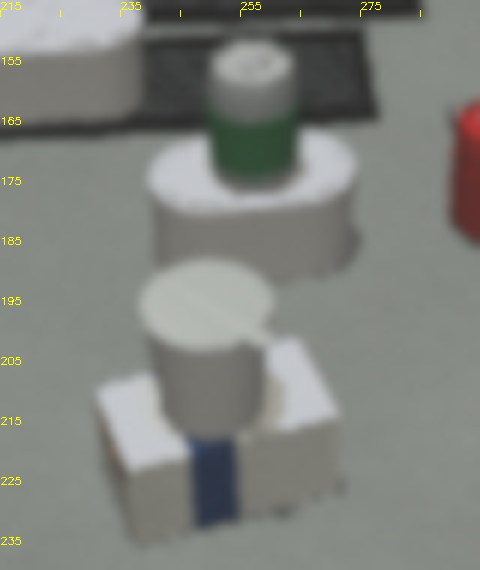

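The crops confirm a white butter carton with a blue band under the pot, and a white tub under the green can. Crop readings are turned into positions below and cross-checked in the side view.

```bash
python3 - <<'E'
from h import *
np.set_printoptions(precision=4,suppress=True)
T=lambda p,z:px2w("top",190+p[0]/6,145+p[1]/6,z)
S=lambda p,z:px2w("side",215+p[0]/6,145+p[1]/6,z)
for n,f,c in(("top",T,[(32,124),(160,78),(250,318),(117,364)]),("side",S,[(97,390),(130,470),(340,412),(297,340)])):
    P=np.array([f(p,.06) for p in c]); print("butter",n,P.mean(0),[np.linalg.norm(P[i]-P[i-1]) for i in range(4)])
    P=P[:,:2]; d=(P[0]+P[1]-P[2]-P[3]) if n=="top" else (P[0]+P[1]-P[2]-P[3]); print(" yaw",np.degrees(np.arctan2(d[1],d[0])))
print("pot",T((118,178),.13),S((207,303),.13))
print("can",T((595,215),.14),S((253,62),.14))
print("tub",T((573.5,250),.06),S((252,172),.06)); d=T((562,190),.06)-T((585,310),.06); print(np.degrees(np.arctan2(d[1],d[0])),np.linalg.norm(d))
L=lambda p,z:px2w("top",(75+p[0]/4) if p[0]<392 else 313+(p[0]-392)/4,108+p[1]/4,z)
for n,c,free in(("butter",[(25,480),(162,488),None,(207,92)],.153),("can",[(240,452),(359,450),(240,57),(357,52)],.215),("tub",[(457,440),(592,428),(411,50),(543,40)],.148),("pot",[(631,487),(767,478),(592,95),None],.202)):
    rl,rr=L(c[0],.008),L(c[1],.008); 
    print(n,"rear",rl[:2],rr[:2],"w",np.linalg.norm(rl-rr))
    for a,b in((rl,c[2]),(rr,c[3])):
        if b is None: continue
        f=L(b,.034); d=f-a; print("  len",np.linalg.norm(d[:2]),"yaw",np.degrees(np.arctan2(d[1],d[0])))
    w=rl-rr; print("  yaw from rear",np.degrees(np.arctan2(-w[0],w[1])))
E
```

```text
butter top [0.5622 0.0825 0.06  ] [np.float64(0.11367779266701489), np.float64(0.05980337340873323), np.float64(0.11494023978941983), np.float64(0.0607830197722973)]
 yaw 19.257816699207023
butter side [0.5589 0.0893 0.06  ] [np.float64(0.11172672704007178), np.float64(0.0611585424742985), np.float64(0.11437056281271021), np.float64(0.0588899029795654)]
 yaw 19.858231879991088
pot [0.565  0.0861 0.13  ] [0.5617 0.089  0.13  ]
can [ 0.5438 -0.1077  0.14  ] [ 0.5403 -0.1004  0.14  ]
tub [ 0.5452 -0.107   0.06  ] [ 0.5425 -0.1007  0.06  ]
8.560833200136754 0.05429044970175423
butter rear [0.4527 0.4401] [0.4455 0.3487] w 0.09175653700217155
  len 0.269882893603595 yaw -5.970199371725185
  yaw from rear -4.5130971088700145
can rear [0.4687 0.2974] [0.4684 0.2175] w 0.07984392287982242
  len 0.27009523719626044 yaw 0.3147185160799381
  len 0.27271041118455025 yaw 0.23887451420848485
  yaw from rear -0.17256858071163028
tub rear [ 0.4664 -0.2282] [ 0.4728 -0.3211] w 0.09307317881571671
  len 0.2705415581440151 yaw 4.660216288634144
  len 0.2700714505402542 yaw 4.720132029209355
  yaw from rear 3.932881484656492
pot rear [ 0.432  -0.3447] [ 0.4363 -0.4381] w 0.09344637509986746
  len 0.26967759963136584 yaw 3.075016877284382
  yaw from rear 2.584813102327164
```

```bash
cat >> h.py <<'E'
def plan(*targets):
    """targets: (x,y,z,jawdeg); print shift(cm) & turn(deg) in the current tool axes"""
    s=arm.get_state(); r=R.from_quat(s["tool_rot"],scalar_first=True); p=s["ee_pos"]
    z=r.apply([0,0,1]); print("tcp",p.round(4),"jaw",round(np.degrees(np.arctan2(z[1],z[0])),1),"down",r.apply([1,0,0]).round(3),"t",round(s["clock"],1),"w",round(s["width"],3),"F",s["force"].round(1),"j",s["joint_positions"].round(2))
    for x,y,zz,a in targets:
        c=[]
        for k in(0,180):
            j=np.array([np.cos(np.radians(a+k)),np.sin(np.radians(a+k)),0]); X=np.array([0,0,-1.]); Y=np.cross(j,X)
            c.append((r.inv()*R.from_matrix(np.c_[X,Y,j])).as_rotvec(degrees=True))
        c=min(c,key=np.linalg.norm); print("->",(100*r.inv().apply(np.array([x,y,zz])-p)).round(2),c.round(1))
E
python3 -c "
from h import *
plan((.564,.088,.2,46),(.564,.088,.2,109))"
```

```text
tcp [0.2094 0.5618 0.2528] jaw 69.6 down [-0.001 -0.001 -1.   ] t 0.2 w 1.003 F [-0.6 -0.   0.2] j [ 1.1   0.36  1.51 -0.    1.27 -0.12]
-> [  5.31 -49.78 -32.01] [23.6 -0.1  0. ]
-> [  5.31 -49.78 -32.01] [-39.4  -0.1  -0. ]
```

Call:
apply_moves(
  deltas=[
    {"x": 0, "y": -4, "z": -2.6, "ax": 3, "grip": 1},
    {"x": 0, "y": -7, "z": -4.5, "ax": 6},
    {"x": 0, "y": -10, "z": -6.4, "ax": 9},
    {"x": 0, "y": -13.2, "z": -8.5, "ax": 12},
    {"x": 0, "y": -16.4, "z": -10.5, "ax": 15},
    {"x": 0, "y": -19.7, "z": -12.6, "ax": 18},
    {"x": 0, "y": -23, "z": -14.7, "ax": 21},
    {"x": 0, "y": -26.2, "z": -16.8, "ax": 23.6},
  ],
  squeeze=30,
)

```text
invalid input at $.deltas[0]: expected keys grip, x, y, z, ax, ay, az
```

```bash
python3 -c "
from h import *
plan((.564,.088,.2,46))"
```

```text
tcp [0.2094 0.5618 0.2528] jaw 69.6 down [-0.001 -0.001 -1.   ] t 0.2 w 1.003 F [-0.6 -0.   0.2] j [ 1.1   0.36  1.51 -0.    1.27 -0.12]
-> [  5.31 -49.78 -32.01] [23.6 -0.1  0. ]
```

Call:
apply_moves(
  deltas=[
    {"grip": 1, "x": 0, "y": -50, "z": -32, "ax": 23.6, "ay": 0, "az": 0},
    {"grip": 1, "x": 0, "y": -50, "z": -32, "ax": 23.6, "ay": 0, "az": 0},
    {"grip": 1, "x": 0, "y": -50, "z": -32, "ax": 23.6, "ay": 0, "az": 0},
    {"grip": 1, "x": 0, "y": -50, "z": -32, "ax": 23.6, "ay": 0, "az": 0},
    {"grip": 1, "x": 0, "y": -50, "z": -32, "ax": 23.6, "ay": 0, "az": 0},
    {"grip": 1, "x": 0, "y": -50, "z": -32, "ax": 23.6, "ay": 0, "az": 0},
    {"grip": 1, "x": 0, "y": -50, "z": -32, "ax": 23.6, "ay": 0, "az": 0},
    {"grip": 1, "x": 0, "y": -50, "z": -32, "ax": 23.6, "ay": 0, "az": 0},
  ],
  squeeze=30,
)

```text
clock: 0.87
ee_pos: [0.4106, 0.294, 0.2534]
tool_rot: [0.651, -0.276, 0.651, 0.276]
force: [0.5, 0.2, 0.4]
width: 0.996
```

```bash
python3 -c "
from h import *
plan((.564,.088,.2,46))"
```

```text
tcp [0.4106 0.294  0.2534] jaw 46.0 down [ 0.  0. -1.] t 0.9 w 0.996 F [0.5 0.2 0.4] j [ 0.48  0.22  1.71 -0.    1.21 -0.32]
-> [  5.34 -25.34  -4.15] [-0.  0.  0.]
```

Call:
apply_moves(
  deltas=[
    {"grip": 1, "x": 0, "y": -25.3, "z": -4.2, "ax": 0, "ay": 0, "az": 0},
    {"grip": 1, "x": 0, "y": -25.3, "z": -4.2, "ax": 0, "ay": 0, "az": 0},
    {"grip": 1, "x": 0, "y": -25.3, "z": -4.2, "ax": 0, "ay": 0, "az": 0},
    {"grip": 1, "x": 0, "y": -25.3, "z": -4.2, "ax": 0, "ay": 0, "az": 0},
    {"grip": 1, "x": 0, "y": -25.3, "z": -4.2, "ax": 0, "ay": 0, "az": 0},
    {"grip": 1, "x": 0, "y": -25.3, "z": -4.2, "ax": 0, "ay": 0, "az": 0},
    {"grip": 1, "x": 5, "y": -25.3, "z": -4.2, "ax": 0, "ay": 0, "az": 0},
    {"grip": 1, "x": 7, "y": -25.3, "z": -4.2, "ax": 0, "ay": 0, "az": 0},
  ],
)

```text
clock: 1.53
ee_pos: [0.5655, 0.0869, 0.1828]
tool_rot: [0.653, -0.276, 0.65, 0.274]
force: [-0.7, 2.0, -1.7]
width: 1.0
```

```bash
python3 - <<'E'
from h import *
t=eyes.read_camera("top"); s=eyes.read_camera("side")
a=crop(s,205,120,90,115,5); b=crop(t,185,140,70,115,5)
cv2.imwrite("pics/d1.png",np.hstack([a,b]))
plan((.564,.088,.103,46))
p=arm.get_state()["ee_pos"]; print(w2px("side",[p-[0,0,.022]]),w2px("top",[p]))
E
```

```text
tcp [0.5591 0.0885 0.1787] jaw 45.9 down [-0.01 -0.   -1.  ] t 1.6 w 0.998 F [-1.2  0.3  0.8] j [ 0.04  0.39  1.66 -0.    1.1  -0.77]
-> [ 7.57 -0.44  0.36] [-0.1 -0.4 -0.4]
[[250.06077861 188.72958416]] [[206.90344413 172.50596928]]
```

View pics/d1.png

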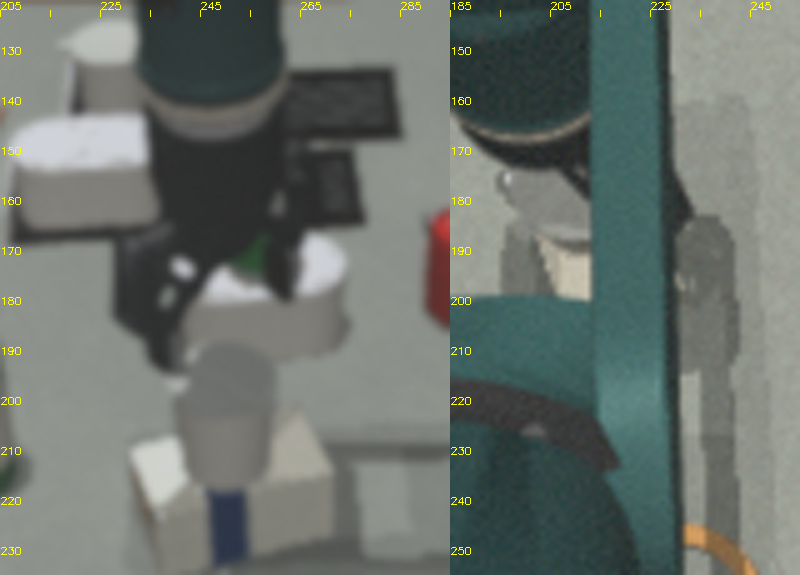

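The side crop shows the fingertips straddling the pot: tips near (239,194) and (262,180), predicted midpoint (250,189). Descending and closing.

Call:
apply_moves(
  deltas=[
    {"grip": 1, "x": 2, "y": 0, "z": 0, "ax": 0, "ay": 0, "az": 0},
    {"grip": 1, "x": 4, "y": 0, "z": 0, "ax": 0, "ay": 0, "az": 0},
    {"grip": 1, "x": 6, "y": 0, "z": 0, "ax": 0, "ay": 0, "az": 0},
    {"grip": 1, "x": 7.6, "y": 0, "z": 0, "ax": 0, "ay": 0, "az": 0},
    {"grip": 1, "x": 8, "y": 0, "z": 0, "ax": 0, "ay": 0, "az": 0},
    {"grip": 1, "x": 8, "y": 0, "z": 0, "ax": 0, "ay": 0, "az": 0},
    {"grip": 0.85, "x": 8, "y": 0, "z": 0, "ax": 0, "ay": 0, "az": 0},
    {"grip": 0.75, "x": 8, "y": 0, "z": 0, "ax": 0, "ay": 0, "az": 0},
  ],
)

```text
clock: 2.3
ee_pos: [0.5636, 0.0899, 0.105]
tool_rot: [0.652, -0.277, 0.65, 0.276]
force: [-0.0, 0.4, 0.1]
width: 0.756
```

Call:
apply_moves(
  deltas=[
    {"grip": 0.65, "x": 0, "y": 0, "z": 0, "ax": 0, "ay": 0, "az": 0},
    {"grip": 0.5, "x": 0, "y": 0, "z": 0, "ax": 0, "ay": 0, "az": 0},
    {"grip": 0.3, "x": 0, "y": 0, "z": 0, "ax": 0, "ay": 0, "az": 0},
    {"grip": 0.3, "x": 0, "y": 0, "z": 0, "ax": 0, "ay": 0, "az": 0},
  ],
)

```text
clock: 2.63
ee_pos: [0.5637, 0.0896, 0.1054]
tool_rot: [0.652, -0.277, 0.65, 0.276]
force: [-1.6, -1.0, 5.6]
width: 0.737
```

```bash
python3 - <<'E'
from h import *
plan((.538,-.383,.3,90))
s=eyes.read_camera("side"); cv2.imwrite("pics/d2.png",crop(s,205,120,90,115,5))
E
```

```text
tcp [0.5637 0.0896 0.1054] jaw 46.0 down [ 0.003 -0.    -1.   ] t 2.6 w 0.737 F [-1.6 -1.   5.6] j [ 0.04  0.49  1.73 -0.    0.92 -0.77]
-> [-19.46 -31.05 -35.73] [-44.    0.1   0.2]
```

View pics/d2.png

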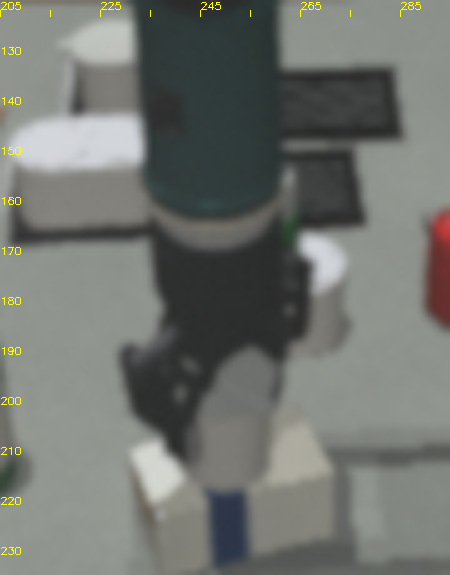

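The pot is gripped (width 0.737, about 63 mm) and stands upright between the pads. Lifting and moving to its lane.

Call:
apply_moves(
  deltas=[
    {"grip": 0.3, "x": -2, "y": 0, "z": 0, "ax": 0, "ay": 0, "az": 0},
    {"grip": 0.3, "x": -5, "y": 0, "z": 0, "ax": 0, "ay": 0, "az": 0},
    {"grip": 0.3, "x": -8, "y": 0, "z": 0, "ax": 0, "ay": 0, "az": 0},
    {"grip": 0.3, "x": -11, "y": 0, "z": 0, "ax": -4, "ay": 0, "az": 0},
    {"grip": 0.3, "x": -14, "y": 0, "z": 0, "ax": -10, "ay": 0, "az": 0},
    {"grip": 0.3, "x": -15, "y": -2, "z": -2.3, "ax": -16, "ay": 0, "az": 0},
    {"grip": 0.3, "x": -15, "y": -4, "z": -4.6, "ax": -22, "ay": 0, "az": 0},
    {"grip": 0.3, "x": -15, "y": -6, "z": -6.9, "ax": -28, "ay": 0, "az": 0},
  ],
)

```text
clock: 3.35
ee_pos: [0.5585, -0.0023, 0.2561]
tool_rot: [0.565, -0.429, 0.562, 0.426]
force: [0.8, 0.2, -2.6]
width: 0.737
```

```bash
python3 -c "
from h import *
plan((.538,-.383,.25,90))"
```

```text
tcp [ 0.5585 -0.0023  0.2561] jaw 74.4 down [ 0.005 -0.001 -1.   ] t 3.4 w 0.737 F [ 0.8  0.2 -2.6] j [-0.13  0.29  1.6  -0.    1.24 -1.43]
-> [  0.63  -8.29 -37.22] [-15.6  -0.    0.3]
```

Call:
apply_moves(
  deltas=[
    {"grip": 0.3, "x": 0, "y": -0.7, "z": -3, "ax": -3, "ay": 0, "az": 0},
    {"grip": 0.3, "x": 0, "y": -1.5, "z": -6.5, "ax": -6, "ay": 0, "az": 0},
    {"grip": 0.3, "x": 0, "y": -2.3, "z": -10.2, "ax": -9, "ay": 0, "az": 0},
    {"grip": 0.3, "x": 0, "y": -3.1, "z": -14, "ax": -12, "ay": 0, "az": 0},
    {"grip": 0.3, "x": 0, "y": -4, "z": -18, "ax": -15.6, "ay": 0, "az": 0},
    {"grip": 0.3, "x": 0, "y": -4.9, "z": -22, "ax": -15.6, "ay": 0, "az": 0},
    {"grip": 0.3, "x": 0, "y": -5.8, "z": -26, "ax": -15.6, "ay": 0, "az": 0},
    {"grip": 0.3, "x": 0, "y": -6.5, "z": -29, "ax": -15.6, "ay": 0, "az": 0},
  ],
)

```text
clock: 4.02
ee_pos: [0.5396, -0.3017, 0.2546]
tool_rot: [0.502, -0.499, 0.502, 0.497]
force: [0.8, 0.4, -0.3]
width: 0.735
```

Call:
apply_moves(
  deltas=[
    {"grip": 0.3, "x": 0, "y": 0, "z": -2, "ax": 0, "ay": 0, "az": 0},
    {"grip": 0.3, "x": 0, "y": 0, "z": -4, "ax": 0, "ay": 0, "az": 0},
    {"grip": 0.3, "x": 2, "y": 0, "z": -6, "ax": 0, "ay": 0, "az": 0},
    {"grip": 0.3, "x": 5, "y": 0, "z": -8, "ax": 0, "ay": 0, "az": 0},
    {"grip": 0.3, "x": 8, "y": 0, "z": -8.6, "ax": 0, "ay": 0, "az": 0},
    {"grip": 0.3, "x": 10, "y": 0, "z": -8.6, "ax": 0, "ay": 0, "az": 0},
    {"grip": 0.3, "x": 11, "y": 0, "z": -8.6, "ax": 0, "ay": 0, "az": 0},
    {"grip": 0.3, "x": 11, "y": 0, "z": -8.6, "ax": 0, "ay": 0, "az": 0},
  ],
)

```text
clock: 4.68
ee_pos: [0.538, -0.3831, 0.1413]
tool_rot: [0.502, -0.496, 0.502, 0.5]
force: [-0.5, 0.7, -1.4]
width: 0.738
```

```bash
python3 - <<'E'
from h import *
plan((.538,-.383,.049,90))
s=eyes.read_camera("side");t=eyes.read_camera("top"); cv2.imwrite("pics/d3.png",np.hstack([crop(s,205,95,90,75,4),crop(t,313,108,100,130,4)[:300]]))
E
```

```text
tcp [ 0.538  -0.3831  0.1413] jaw 89.5 down [-0.003  0.003 -1.   ] t 4.7 w 0.738 F [-0.5  0.7 -1.4] j [-0.72  0.55  1.48  0.    1.11 -2.29]
-> [ 9.23 -0.03 -0.01] [-0.5  0.2 -0.2]
```

View pics/d3.png

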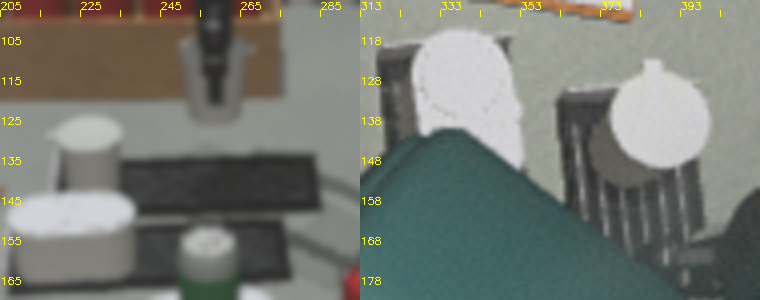

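Call:
apply_moves(
  deltas=[
    {"grip": 0.3, "x": 2, "y": 0, "z": 0, "ax": 0, "ay": 0, "az": 0},
    {"grip": 0.3, "x": 4.5, "y": 0, "z": 0, "ax": 0, "ay": 0, "az": 0},
    {"grip": 0.3, "x": 6.5, "y": 0, "z": 0, "ax": 0, "ay": 0, "az": 0},
    {"grip": 0.3, "x": 8, "y": 0, "z": 0, "ax": 0, "ay": 0, "az": 0},
    {"grip": 0.3, "x": 8.3, "y": 0, "z": 0, "ax": 0, "ay": 0, "az": 0},
    {"grip": 0.3, "x": 8.3, "y": 0, "z": 0, "ax": 0, "ay": 0, "az": 0},
  ],
)

```text
clock: 5.28
ee_pos: [0.5399, -0.3843, 0.0612]
tool_rot: [0.502, -0.498, 0.502, 0.498]
force: [0.5, 0.3, -0.9]
width: 0.737
```

```bash
python3 - <<'E'
from h import *
for p in((321,208),(315,155)): print(px2w("side",204.6+p[0]/4,94.6+p[1]/4,.008).round(4))
plan((.538,-.383,.049,90))
s=eyes.read_camera("side"); cv2.imwrite("pics/d4.png",crop(s,215,105,75,45,8))
E
```

```text
[ 0.4319 -0.3385  0.008 ]
[ 0.4338 -0.4373  0.008 ]
tcp [ 0.5399 -0.3843  0.0612] jaw 89.6 down [ 0.001 -0.001 -1.   ] t 5.3 w 0.737 F [ 0.5  0.3 -0.9] j [-0.72  0.65  1.54 -0.    0.96 -2.29]
-> [1.22 0.19 0.13] [-0.4 -0.   0. ]
```

View pics/d4.png

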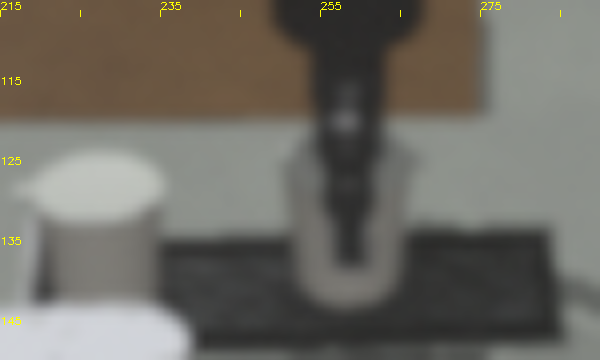

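```bash
python3 - <<'E'
from h import *
print(w2px("side",[[.54,-.357,.016],[.54,-.357,.003],[.54,-.3395,.003],[.54,-.3365,.013],[.54,-.4285,.013]]).round(1))
E
```

```text
[[258.5 142.7]
 [258.5 145.3]
 [258.5 147.7]
 [258.5 146.1]
 [258.6 133.8]]
```

Call:
apply_moves(
  deltas=[
    {"grip": 0.3, "x": 0.5, "y": 0, "z": 0, "ax": 0, "ay": 0, "az": 0},
    {"grip": 0.3, "x": 0.9, "y": 0, "z": 0, "ax": 0, "ay": 0, "az": 0},
    {"grip": 0.3, "x": 1.1, "y": 0, "z": 0, "ax": 0, "ay": 0, "az": 0},
    {"grip": 0.3, "x": 1.1, "y": 0, "z": 0, "ax": 0, "ay": 0, "az": 0},
  ],
)

```text
clock: 5.67
ee_pos: [0.5393, -0.3842, 0.0493]
tool_rot: [0.502, -0.498, 0.502, 0.498]
force: [1.2, 0.2, -1.5]
width: 0.734
```

Call:
apply_moves(
  deltas=[
    {"grip": 0.3, "x": 0.1, "y": 0, "z": 0, "ax": 0, "ay": 0, "az": 0},
    {"grip": 0.3, "x": 0.2, "y": 0, "z": 0, "ax": 0, "ay": 0, "az": 0},
    {"grip": 0.3, "x": 0.2, "y": 0, "z": 0, "ax": 0, "ay": 0, "az": 0},
  ],
)

```text
clock: 5.92
ee_pos: [0.5399, -0.3846, 0.0485]
tool_rot: [0.502, -0.498, 0.502, 0.498]
force: [-1.8, 0.4, 5.4]
width: 0.732
```

Contact (Fz +5.4 N). Opening gently, then rising.

Call:
apply_moves(
  deltas=[
    {"grip": 0.76, "x": 0, "y": 0, "z": 0, "ax": 0, "ay": 0, "az": 0},
    {"grip": 0.82, "x": 0, "y": 0, "z": 0, "ax": 0, "ay": 0, "az": 0},
    {"grip": 0.9, "x": 0, "y": 0, "z": 0, "ax": 0, "ay": 0, "az": 0},
    {"grip": 1, "x": 0, "y": 0, "z": 0, "ax": 0, "ay": 0, "az": 0},
    {"grip": 1, "x": 0, "y": 0, "z": 0, "ax": 0, "ay": 0, "az": 0},
    {"grip": 1, "x": -2, "y": 0, "z": 0, "ax": 0, "ay": 0, "az": 0},
    {"grip": 1, "x": -5, "y": 0, "z": 0, "ax": 0, "ay": 0, "az": 0},
    {"grip": 1, "x": -9, "y": 0, "z": 0, "ax": 0, "ay": 0, "az": 0},
  ],
)

```text
clock: 6.58
ee_pos: [0.5375, -0.3827, 0.1352]
tool_rot: [0.502, -0.496, 0.502, 0.5]
force: [1.2, 0.1, 0.7]
width: 0.998
```

Call:
apply_moves(
  deltas=[
    {"grip": 1, "x": -4, "y": 0, "z": 0, "ax": 0, "ay": 0, "az": 0},
    {"grip": 1, "x": -8, "y": 0, "z": 2, "ax": 0, "ay": 0, "az": 0},
    {"grip": 1, "x": -10, "y": 0, "z": 6, "ax": 0, "ay": 0, "az": 0},
    {"grip": 1, "x": -10, "y": 0, "z": 10, "ax": 0, "ay": 0, "az": 0},
    {"grip": 1, "x": -10, "y": 0, "z": 14, "ax": 0, "ay": 0, "az": 0},
    {"grip": 1, "x": -10, "y": 0, "z": 18, "ax": 0, "ay": 0, "az": 0},
    {"grip": 1, "x": -10, "y": 0, "z": 22, "ax": 0, "ay": 0, "az": 0},
    {"grip": 1, "x": -10, "y": 0, "z": 26, "ax": 0, "ay": 0, "az": 0},
  ],
)

```text
clock: 7.25
ee_pos: [0.5409, -0.1224, 0.2375]
tool_rot: [0.502, -0.498, 0.502, 0.498]
force: [1.3, -0.0, -0.5]
width: 1.0
```

```bash
python3 -c "
from h import *
plan((.5425,-.1045,.2,98.6))"
```

```text
tcp [ 0.5409 -0.1224  0.2375] jaw 89.5 down [ 0. -0. -1.] t 7.2 w 1.0 F [ 1.3 -0.  -0.5] j [-0.35  0.31  1.63 -0.    1.2  -1.91]
-> [ 3.75 -0.14  1.8 ] [-9.1 -0.   0. ]
```

Call:
apply_moves(
  deltas=[
    {"grip": 1, "x": 0, "y": -0.1, "z": 1.8, "ax": -4, "ay": 0, "az": 0},
    {"grip": 1, "x": 2, "y": -0.1, "z": 1.8, "ax": -9, "ay": 0, "az": 0},
    {"grip": 1, "x": 5, "y": -0.1, "z": 1.8, "ax": -9, "ay": 0, "az": 0},
    {"grip": 1, "x": 8, "y": -0.1, "z": 1.8, "ax": -9, "ay": 0, "az": 0},
    {"grip": 1, "x": 10.5, "y": -0.1, "z": 1.8, "ax": -9, "ay": 0, "az": 0},
    {"grip": 1, "x": 12, "y": -0.1, "z": 1.8, "ax": -9, "ay": 0, "az": 0},
    {"grip": 1, "x": 12, "y": -0.1, "z": 1.8, "ax": -9, "ay": 0, "az": 0},
    {"grip": 0.85, "x": 12, "y": -0.1, "z": 1.8, "ax": -9, "ay": 0, "az": 0},
  ],
)

```text
clock: 7.92
ee_pos: [0.5419, -0.1061, 0.1168]
tool_rot: [0.461, -0.535, 0.462, 0.537]
force: [-0.4, -0.1, -1.1]
width: 0.883
```

Call:
apply_moves(
  deltas=[
    {"grip": 0.76, "x": 0, "y": 0, "z": 0, "ax": 0, "ay": 0, "az": 0},
    {"grip": 0.68, "x": 0, "y": 0, "z": 0, "ax": 0, "ay": 0, "az": 0},
    {"grip": 0.62, "x": 0, "y": 0, "z": 0, "ax": 0, "ay": 0, "az": 0},
    {"grip": 0.5, "x": 0, "y": 0, "z": 0, "ax": 0, "ay": 0, "az": 0},
    {"grip": 0.3, "x": 0, "y": 0, "z": 0, "ax": 0, "ay": 0, "az": 0},
    {"grip": 0.3, "x": 0, "y": 0, "z": 0, "ax": 0, "ay": 0, "az": 0},
  ],
)

```text
clock: 8.42
ee_pos: [0.5436, -0.1066, 0.1189]
tool_rot: [-0.462, 0.537, -0.461, -0.535]
force: [-0.9, 1.0, 6.3]
width: 0.614
```

```bash
python3 - <<'E'
from h import *
plan((.579,.261,.25,90))
s=eyes.read_camera("side");t=eyes.read_camera("top"); cv2.imwrite("pics/d5.png",np.hstack([crop(s,205,95,90,115,4),crop(t,320,120,100,115,4)]))
E
```

```text
tcp [ 0.5436 -0.1066  0.1189] jaw 98.6 down [ 0.003 -0.001 -1.   ] t 8.4 w 0.614 F [-0.9  1.   6.3] j [-0.32  0.45  1.75  0.    0.93 -2.04]
-> [-13.14  -9.    35.81] [ 8.6 -0.1  0.2]
```

View pics/d5.png

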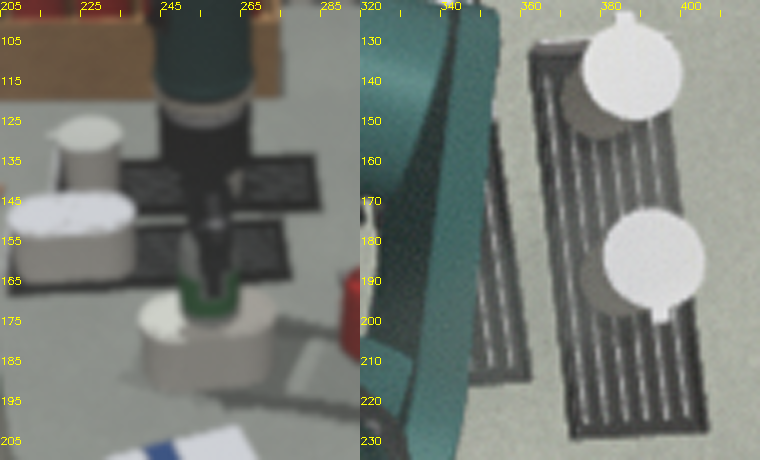

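Pot stands upright in its lane at top crop (653,258). The can is gripped (width 0.614, about 52 mm). Lifting, then across.

Call:
apply_moves(
  deltas=[
    {"grip": 0.3, "x": -2, "y": 0, "z": 0, "ax": 0, "ay": 0, "az": 0},
    {"grip": 0.3, "x": -5, "y": 0, "z": 0, "ax": 0, "ay": 0, "az": 0},
    {"grip": 0.3, "x": -8.5, "y": 0, "z": 0, "ax": 0, "ay": 0, "az": 0},
    {"grip": 0.3, "x": -12, "y": 0, "z": 0, "ax": 2, "ay": 0, "az": 0},
    {"grip": 0.3, "x": -14, "y": -0.5, "z": 3, "ax": 4, "ay": 0, "az": 0},
    {"grip": 0.3, "x": -14, "y": -1, "z": 6.5, "ax": 6, "ay": 0, "az": 0},
    {"grip": 0.3, "x": -14, "y": -1.6, "z": 10.5, "ax": 8.6, "ay": 0, "az": 0},
    {"grip": 0.3, "x": -14, "y": -2.2, "z": 14.5, "ax": 8.6, "ay": 0, "az": 0},
  ],
)

```text
clock: 9.18
ee_pos: [0.5428, 0.0414, 0.2586]
tool_rot: [0.502, -0.499, 0.501, 0.498]
force: [0.3, 0.5, -1.4]
width: 0.613
```

```bash
python3 -c "
from h import *
plan((.579,.261,.25,90))"
```

```text
tcp [0.5428 0.0414 0.2586] jaw 89.7 down [ 0.002 -0.    -1.   ] t 9.2 w 0.613 F [ 0.3  0.5 -1.4] j [-0.05  0.27  1.63 -0.    1.24 -1.62]
-> [ 0.86 -3.52 21.98] [-0.3 -0.   0.1]
```

Call:
apply_moves(
  deltas=[
    {"grip": 0.3, "x": 0, "y": 0, "z": 4, "ax": 0, "ay": 0, "az": 0},
    {"grip": 0.3, "x": 0, "y": 0, "z": 8, "ax": 0, "ay": 0, "az": 0},
    {"grip": 0.3, "x": 0, "y": -0.5, "z": 12, "ax": 0, "ay": 0, "az": 0},
    {"grip": 0.3, "x": 0, "y": -1.5, "z": 16, "ax": 0, "ay": 0, "az": 0},
    {"grip": 0.3, "x": 1, "y": -2.5, "z": 19.5, "ax": 0, "ay": 0, "az": 0},
    {"grip": 0.3, "x": 4, "y": -3.5, "z": 22, "ax": 0, "ay": 0, "az": 0},
    {"grip": 0.3, "x": 7.5, "y": -3.5, "z": 22, "ax": 0, "ay": 0, "az": 0},
    {"grip": 0.3, "x": 11, "y": -3.5, "z": 22, "ax": 0, "ay": 0, "az": 0},
  ],
)

```text
clock: 9.85
ee_pos: [0.5789, 0.2627, 0.1472]
tool_rot: [-0.501, 0.501, -0.498, -0.5]
force: [0.4, -0.6, -1.9]
width: 0.612
```

Call:
apply_moves(
  deltas=[
    {"grip": 0.3, "x": 3, "y": 0, "z": 0, "ax": 0, "ay": 0, "az": 0},
    {"grip": 0.3, "x": 5.5, "y": 0, "z": 0, "ax": 0, "ay": 0, "az": 0},
    {"grip": 0.3, "x": 7, "y": 0, "z": 0, "ax": 0, "ay": 0, "az": 0},
    {"grip": 0.3, "x": 7, "y": 0, "z": 0, "ax": 0, "ay": 0, "az": 0},
    {"grip": 0.3, "x": 7, "y": 0, "z": 0, "ax": 0, "ay": 0, "az": 0},
  ],
)

```text
clock: 10.27
ee_pos: [0.5773, 0.2601, 0.0769]
tool_rot: [0.5, -0.5, 0.501, 0.5]
force: [0.5, -1.2, -0.8]
width: 0.609
```

```bash
python3 - <<'E'
from h import *
plan((.579,.261,.062,90))
s=eyes.read_camera("side"); cv2.imwrite("pics/d6.png",crop(s,175,225,130,105,6))
p=arm.get_state()["ee_pos"]; x,y=p[:2]; zf=p[2]-.059
print(w2px("side",[[x,y+.0265,zf],[x,y+.0265,.003],[.58,.262+.0365,.003],[.58,.262+.0395,.013],[.58,.262-.0395,.013]]).round(1))
E
```

```text
tcp [0.5773 0.2601 0.0769] jaw 90.0 down [-0.002 -0.001 -1.   ] t 10.3 w 0.609 F [ 0.5 -1.2 -0.8] j [ 0.31  0.6   1.6  -0.    0.95 -1.26]
-> [ 1.49 -0.17  0.09] [-0.  -0.  -0.1]
[[243.1 272.3]
 [243.4 275.7]
 [242.6 279.2]
 [242.4 278. ]
 [243.5 255.4]]
```

View pics/d6.png

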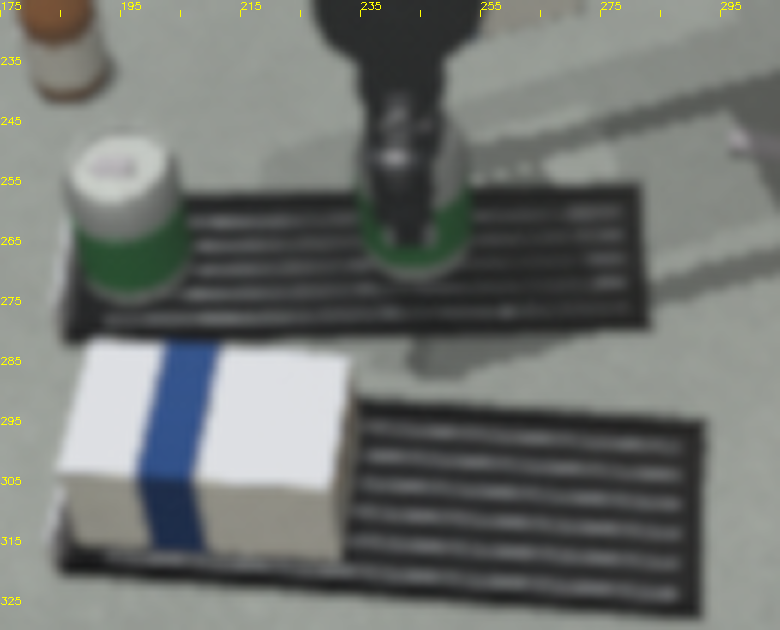

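Side crop: the can's foot is at v≈271 and the lane's near edge at 281, so it sits about 4 mm too far from the camera. Shifting +4 mm in y while lowering.

Call:
apply_moves(
  deltas=[
    {"grip": 0.3, "x": 0.1, "y": -0.1, "z": 0.4, "ax": 0, "ay": 0, "az": 0},
    {"grip": 0.3, "x": 0.6, "y": -0.1, "z": 0.4, "ax": 0, "ay": 0, "az": 0},
    {"grip": 0.3, "x": 1, "y": -0.1, "z": 0.4, "ax": 0, "ay": 0, "az": 0},
    {"grip": 0.3, "x": 1.3, "y": -0.1, "z": 0.4, "ax": 0, "ay": 0, "az": 0},
    {"grip": 0.3, "x": 1.4, "y": -0.1, "z": 0.4, "ax": 0, "ay": 0, "az": 0},
    {"grip": 0.3, "x": 1.5, "y": -0.1, "z": 0.4, "ax": 0, "ay": 0, "az": 0},
    {"grip": 0.3, "x": 1.55, "y": -0.1, "z": 0.4, "ax": 0, "ay": 0, "az": 0},
    {"grip": 0.3, "x": 1.55, "y": -0.1, "z": 0.4, "ax": 0, "ay": 0, "az": 0},
  ],
)

```text
clock: 10.98
ee_pos: [0.5787, 0.2643, 0.062]
tool_rot: [0.5, -0.5, 0.5, 0.5]
force: [-1.0, 0.7, 0.7]
width: 0.61
```

Call:
apply_moves(
  deltas=[
    {"grip": 0.3, "x": 0.1, "y": 0, "z": 0, "ax": 0, "ay": 0, "az": 0},
    {"grip": 0.3, "x": 0.1, "y": 0, "z": 0, "ax": 0, "ay": 0, "az": 0},
  ],
)

```text
clock: 11.15
ee_pos: [0.5788, 0.2643, 0.0619]
tool_rot: [0.5, -0.5, 0.5, 0.5]
force: [-4.5, -1.4, 8.5]
width: 0.616
```

Call:
apply_moves(
  deltas=[
    {"grip": 0.64, "x": 0, "y": 0, "z": 0, "ax": 0, "ay": 0, "az": 0},
    {"grip": 0.7, "x": 0, "y": 0, "z": 0, "ax": 0, "ay": 0, "az": 0},
    {"grip": 0.78, "x": 0, "y": 0, "z": 0, "ax": 0, "ay": 0, "az": 0},
    {"grip": 0.88, "x": 0, "y": 0, "z": 0, "ax": 0, "ay": 0, "az": 0},
    {"grip": 1, "x": 0, "y": 0, "z": 0, "ax": 0, "ay": 0, "az": 0},
    {"grip": 1, "x": -2, "y": 0, "z": 0, "ax": 0, "ay": 0, "az": 0},
    {"grip": 1, "x": -5, "y": 0, "z": 0, "ax": 0, "ay": 0, "az": 0},
    {"grip": 1, "x": -9, "y": 0, "z": 0, "ax": 0, "ay": 0, "az": 0},
  ],
)

```text
clock: 11.82
ee_pos: [0.5766, 0.2635, 0.1488]
tool_rot: [0.498, -0.499, 0.502, 0.501]
force: [0.9, 0.6, 1.0]
width: 1.0
```

```bash
python3 -c "
from h import *
plan((.5615,.0855,.16,109.5))"
```

```text
tcp [0.5766 0.2635 0.1488] jaw 90.0 down [-0.006 -0.002 -1.   ] t 11.8 w 1.0 F [0.9 0.6 1. ] j [ 0.32  0.51  1.54 -0.    1.1  -1.25]
-> [ -1.08   1.51 -17.8 ] [-19.6  -0.1  -0.4]
```

```bash
python3 - <<'E'
from h import *
np.set_printoptions(precision=4,suppress=True)
def blob(n,seed,thr):
    im=eyes.read_camera(n); hsv=cv2.cvtColor(im,cv2.COLOR_RGB2HSV)
    m=((hsv[...,1]<25)&(hsv[...,2]>thr)).astype(np.uint8)
    k,l,st,c=cv2.connectedComponentsWithStats(m); u,v=np.round(seed).astype(int)
    i=l[v,u]; 
    if i==0: print(n,"seed off",hsv[v,u]); return
    pts=np.argwhere(l==i)[:,::-1]; P=np.array([px2w(n,*p,.06)[:2] for p in pts])*1000
    r=cv2.minAreaRect(P.astype(np.float32)); print(n,st[i],"rect",r)
for o in((.5615,.0855,.06),(.544,-.104,.06)):
    for n in("top","side"): blob(n,w2px(n,[o])[0],165 if n=="top" else 175)
E
```

```text
top [202 178  30  28 511] rect ((535.8320922851562, 74.99110412597656), (55.197669982910156, 64.02885437011719), 19.498132705688477)
side seed off [111  66 136]
top [ 271  164   29   45 1032] rect ((547.95654296875, -107.86509704589844), (120.11646270751953, 70.76216888427734), 7.516559600830078)
side [254 167  20  13 224] rect ((519.9986572265625, -104.74964904785156), (67.23828887939453, 68.0995864868164), 89.16077423095703)
```

Call:
apply_moves(
  deltas=[
    {"grip": 1, "x": -3, "y": 0, "z": -2, "ax": -3, "ay": 0, "az": 0},
    {"grip": 1, "x": -5, "y": 0.8, "z": -5, "ax": -6, "ay": 0, "az": 0},
    {"grip": 1, "x": -5, "y": 1.2, "z": -9, "ax": -10, "ay": 0, "az": 0},
    {"grip": 1, "x": -4, "y": 1.6, "z": -13, "ax": -14, "ay": 0, "az": 0},
    {"grip": 1, "x": -2, "y": 1.6, "z": -16, "ax": -19.5, "ay": 0, "az": 0},
    {"grip": 1, "x": -1, "y": 1.6, "z": -17.8, "ax": -19.5, "ay": 0, "az": 0},
    {"grip": 1, "x": 1, "y": 1.6, "z": -17.8, "ax": -19.5, "ay": 0, "az": 0},
    {"grip": 1, "x": 3, "y": 1.6, "z": -17.8, "ax": -19.5, "ay": 0, "az": 0},
  ],
)

```text
clock: 12.68
ee_pos: [0.562, 0.0847, 0.1191]
tool_rot: [0.409, -0.576, 0.409, 0.577]
force: [-0.6, -0.5, -0.8]
width: 0.999
```

```bash
python3 - <<'E'
from h import *
plan((.5625,.086,.039,109.5))
s=eyes.read_camera("side"); cv2.imwrite("pics/d7.png",np.hstack([crop(s,215,165,80,80,5),crop(s,175,245,75,80,5)]))
E
```

```text
tcp [0.562  0.0847 0.1191] jaw 109.3 down [-0.001 -0.    -1.   ] t 12.7 w 0.999 F [-0.6 -0.5 -0.8] j [ 0.03  0.47  1.72 -0.    0.96 -1.88]
-> [ 8.01 -0.11  0.1 ] [-0.2  0.  -0.1]
```

View pics/d7.png

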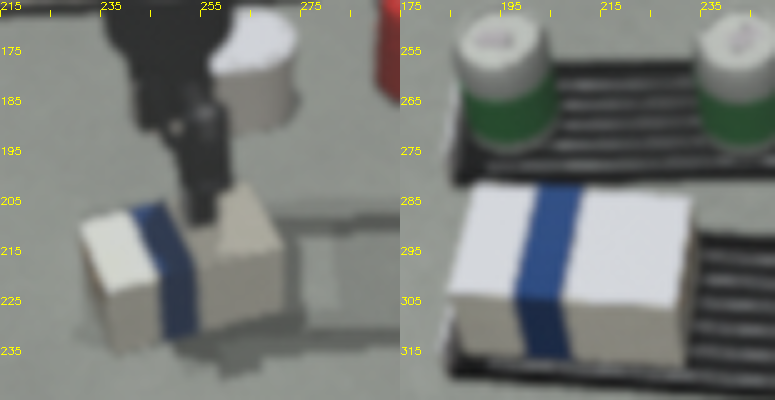

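The can stands in its lane. Over the carton, the near finger is at u≈255 and the carton's edge middle at u≈254, so it is aligned. Descending and gripping.

Call:
apply_moves(
  deltas=[
    {"grip": 1, "x": 2, "y": 0, "z": 0.1, "ax": 0, "ay": 0, "az": 0},
    {"grip": 1, "x": 4, "y": 0, "z": 0.1, "ax": 0, "ay": 0, "az": 0},
    {"grip": 1, "x": 6, "y": 0, "z": 0.1, "ax": 0, "ay": 0, "az": 0},
    {"grip": 1, "x": 7.6, "y": 0, "z": 0.1, "ax": 0, "ay": 0, "az": 0},
    {"grip": 1, "x": 8, "y": 0, "z": 0.1, "ax": 0, "ay": 0, "az": 0},
    {"grip": 1, "x": 8, "y": 0, "z": 0.1, "ax": 0, "ay": 0, "az": 0},
    {"grip": 0.88, "x": 8, "y": 0, "z": 0.1, "ax": 0, "ay": 0, "az": 0},
    {"grip": 0.8, "x": 8, "y": 0, "z": 0.1, "ax": 0, "ay": 0, "az": 0},
  ],
  squeeze=50,
)

```text
clock: 13.4
ee_pos: [0.563, 0.0874, 0.0416]
tool_rot: [-0.408, 0.578, -0.408, -0.577]
force: [-0.3, -2.2, -0.1]
width: 0.804
```

Call:
apply_moves(
  deltas=[
    {"grip": 0.74, "x": 0, "y": 0, "z": 0, "ax": 0, "ay": 0, "az": 0},
    {"grip": 0.6, "x": 0, "y": 0, "z": 0, "ax": 0, "ay": 0, "az": 0},
    {"grip": 0.4, "x": 0, "y": 0, "z": 0, "ax": 0, "ay": 0, "az": 0},
    {"grip": 0.4, "x": 0, "y": 0, "z": 0, "ax": 0, "ay": 0, "az": 0},
    {"grip": 0.4, "x": 0, "y": 0, "z": 0, "ax": 0, "ay": 0, "az": 0},
  ],
)

```text
clock: 13.82
ee_pos: [0.5635, 0.0871, 0.0421]
tool_rot: [-0.409, 0.578, -0.408, -0.577]
force: [-0.7, -1.2, 6.6]
width: 0.738
```

```bash
python3 - <<'E'
from h import *
plan()
E
```

```text
tcp [0.5635 0.0871 0.0421] jaw 109.5 down [ 0.003 -0.    -1.   ] t 13.8 w 0.738 F [-0.7 -1.2  6.6] j [ 0.03  0.58  1.77 -0.    0.79 -1.88]
```

```bash
python3 - <<'E'
from h import *
f=lambda p,z:px2w("side",174.6+p[0]/6,224.6+p[1]/6,z)
a=f((698,615),.004);b=f((704,425),.008);c=f((62,572),.002); d=c-a
print(a.round(4),b.round(4),c.round(4),np.linalg.norm(d),np.degrees(np.arctan2(d[1],d[0])),np.linalg.norm(a-b))
f2=lambda p:px2w("side",174.6+p[0]/6,224.6+p[1]/6,.063)
q=[f2(p) for p in((95,340),(58,470),(332,488),(355,355))]; d=q[0]+q[1]-q[2]-q[3]
print("front butter",np.mean(q,0).round(4),np.degrees(np.arctan2(d[1],d[0])),np.linalg.norm(q[1]-q[2]))
L=lambda p:px2w("top",74.6+p[0]/4,107.6+p[1]/4,.063)
q=[L(p) for p in((68,72),(160,78),(140,243),(45,236))]; d=q[0]+q[1]-q[2]-q[3]
print("front butter top",np.mean(q,0).round(4),np.degrees(np.arctan2(d[1],d[0])))
plan((.528,.389,.2,84.7))
E
```

```text
[0.4527 0.4425 0.004 ] [0.445  0.3546 0.008 ] [0.7237 0.4205 0.002 ] 0.2718823996702701 -4.636758957428417 0.0883165701385217
front butter [0.6579 0.3814 0.063 ] -4.37207247438272 0.11454853182190691
front butter top [0.6614 0.3798 0.063 ] -4.519959375847257
tcp [0.5635 0.0871 0.0421] jaw 109.5 down [ 0.003 -0.    -1.   ] t 13.8 w 0.738 F [-0.7 -1.2  6.6] j [ 0.03  0.58  1.77 -0.    0.79 -1.88]
-> [-15.8   -6.76  29.63] [24.8 -0.   0.1]
```

Call:
apply_moves(
  deltas=[
    {"grip": 0.4, "x": -1, "y": 0, "z": 0, "ax": 0, "ay": 0, "az": 0},
    {"grip": 0.4, "x": -3, "y": 0, "z": 0, "ax": 0, "ay": 0, "az": 0},
    {"grip": 0.4, "x": -6, "y": 0, "z": 0, "ax": 0, "ay": 0, "az": 0},
    {"grip": 0.4, "x": -9, "y": 0, "z": 0, "ax": 0, "ay": 0, "az": 0},
    {"grip": 0.4, "x": -12, "y": 0, "z": 0, "ax": 0, "ay": 0, "az": 0},
    {"grip": 0.4, "x": -15, "y": 0, "z": 0, "ax": 4, "ay": 0, "az": 0},
    {"grip": 0.4, "x": -17, "y": 0, "z": 0, "ax": 9, "ay": 0, "az": 0},
    {"grip": 0.4, "x": -17.5, "y": 0, "z": 0, "ax": 15, "ay": 0, "az": 0},
  ],
)

```text
clock: 14.48
ee_pos: [0.5638, 0.0875, 0.2202]
tool_rot: [-0.483, 0.519, -0.48, -0.517]
force: [1.2, 0.7, -4.9]
width: 0.744
```

```bash
python3 -c "
from h import *
plan((.527,.391,.2,85.3))"
```

```text
tcp [0.5638 0.0875 0.2202] jaw 94.2 down [ 0.006  0.    -1.   ] t 14.5 w 0.744 F [ 1.2  0.7 -4.9] j [ 0.03  0.35  1.62  0.    1.17 -1.61]
-> [ 2.02  1.45 30.53] [8.9 0.  0.3]
```

Call:
apply_moves(
  deltas=[
    {"grip": 0.4, "x": 0, "y": 0.1, "z": 3, "ax": 2, "ay": 0, "az": 0},
    {"grip": 0.4, "x": 0, "y": 0.3, "z": 7, "ax": 4, "ay": 0, "az": 0},
    {"grip": 0.4, "x": 0, "y": 0.5, "z": 11, "ax": 6, "ay": 0, "az": 0},
    {"grip": 0.4, "x": 0, "y": 0.7, "z": 15, "ax": 8.9, "ay": 0, "az": 0},
    {"grip": 0.4, "x": 0, "y": 0.9, "z": 19, "ax": 8.9, "ay": 0, "az": 0},
    {"grip": 0.4, "x": 0, "y": 1.1, "z": 23, "ax": 8.9, "ay": 0, "az": 0},
    {"grip": 0.4, "x": 0, "y": 1.3, "z": 27, "ax": 8.9, "ay": 0, "az": 0},
    {"grip": 0.4, "x": 0, "y": 1.4, "z": 30.5, "ax": 8.9, "ay": 0, "az": 0},
  ],
)

```text
clock: 15.15
ee_pos: [0.5227, 0.3925, 0.2157]
tool_rot: [0.518, -0.48, 0.519, 0.481]
force: [0.9, -0.2, -4.8]
width: 0.742
```

Call:
apply_moves(
  deltas=[
    {"grip": 0.4, "x": 2, "y": 0, "z": 0, "ax": 0, "ay": 0, "az": 0},
    {"grip": 0.4, "x": 5, "y": 0, "z": 0, "ax": 0, "ay": 0, "az": 0},
    {"grip": 0.4, "x": 8, "y": 0, "z": 0, "ax": 0, "ay": 0, "az": 0},
    {"grip": 0.4, "x": 11, "y": 0, "z": 0, "ax": 0, "ay": 0, "az": 0},
    {"grip": 0.4, "x": 13.5, "y": 0, "z": 0, "ax": 0, "ay": 0, "az": 0},
    {"grip": 0.4, "x": 15, "y": 0, "z": 0, "ax": 0, "ay": 0, "az": 0},
    {"grip": 0.4, "x": 15, "y": 0, "z": 0, "ax": 0, "ay": 0, "az": 0},
    {"grip": 0.4, "x": 15, "y": 0, "z": 0, "ax": 0, "ay": 0, "az": 0},
  ],
)

```text
clock: 15.82
ee_pos: [0.5234, 0.3897, 0.065]
tool_rot: [0.518, -0.48, 0.52, 0.481]
force: [0.2, 0.0, -5.0]
width: 0.74
```

```bash
python3 - <<'E'
from h import *
plan((.527,.391,.045,85.3))
s=eyes.read_camera("side"); cv2.imwrite("pics/d8.png",crop(s,175,235,130,100,6))
E
```

```text
tcp [0.5234 0.3897 0.065 ] jaw 85.5 down [-0.003 -0.002 -1.   ] t 15.8 w 0.74 F [ 0.2  0.  -5. ] j [ 0.53  0.63  1.56  0.    0.95 -0.96]
-> [ 2.   -0.35  0.16] [ 0.2 -0.1 -0.2]
```

View pics/d8.png

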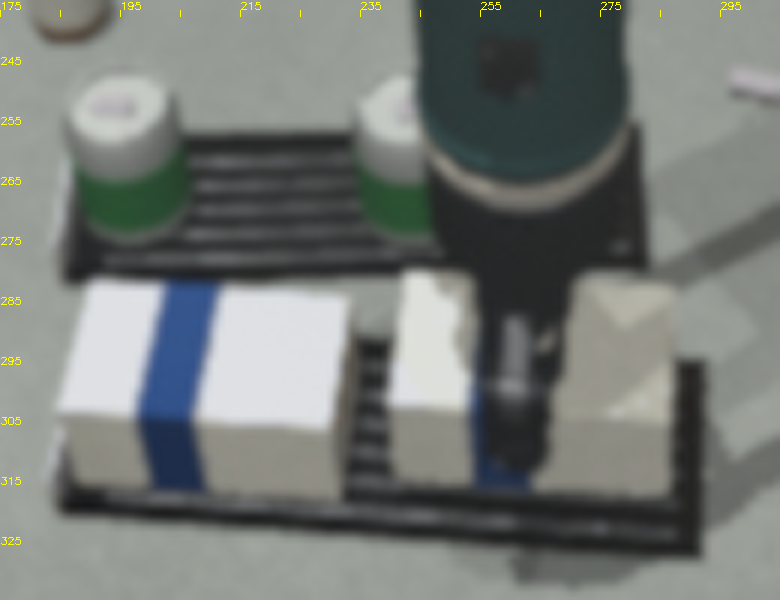

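Carton sits over the free part: left end at u≈240, right at u≈287, lane end at u≈292, parallel to the rails. Nudging 3.5 mm forward and lowering.

Call:
apply_moves(
  deltas=[
    {"grip": 0.4, "x": 0.2, "y": -0.35, "z": 0.1, "ax": 0, "ay": 0, "az": 0},
    {"grip": 0.4, "x": 0.8, "y": -0.35, "z": 0.1, "ax": 0, "ay": 0, "az": 0},
    {"grip": 0.4, "x": 1.3, "y": -0.35, "z": 0.1, "ax": 0, "ay": 0, "az": 0},
    {"grip": 0.4, "x": 1.7, "y": -0.35, "z": 0.1, "ax": 0, "ay": 0, "az": 0},
    {"grip": 0.4, "x": 1.8, "y": -0.35, "z": 0.1, "ax": 0, "ay": 0, "az": 0},
    {"grip": 0.4, "x": 1.9, "y": -0.35, "z": 0.1, "ax": 0, "ay": 0, "az": 0},
    {"grip": 0.4, "x": 1.95, "y": -0.35, "z": 0.1, "ax": 0, "ay": 0, "az": 0},
    {"grip": 0.4, "x": 1.95, "y": -0.35, "z": 0.1, "ax": 0, "ay": 0, "az": 0},
  ],
)

```text
clock: 16.53
ee_pos: [0.5283, 0.391, 0.0462]
tool_rot: [0.519, -0.48, 0.519, 0.48]
force: [0.3, 0.9, -3.3]
width: 0.745
```

Call:
apply_moves(
  deltas=[
    {"grip": 0.4, "x": 0.05, "y": 0, "z": 0, "ax": 0, "ay": 0, "az": 0},
    {"grip": 0.4, "x": 0.05, "y": 0, "z": 0, "ax": 0, "ay": 0, "az": 0},
  ],
)

```text
clock: 16.7
ee_pos: [0.5284, 0.3911, 0.0459]
tool_rot: [0.519, -0.48, 0.519, 0.48]
force: [-0.1, 0.6, -4.0]
width: 0.744
```

Call:
apply_moves(
  deltas=[
    {"grip": 0.4, "x": 0.06, "y": 0, "z": 0, "ax": 0, "ay": 0, "az": 0},
    {"grip": 0.4, "x": 0.12, "y": 0, "z": 0, "ax": 0, "ay": 0, "az": 0},
    {"grip": 0.4, "x": 0.12, "y": 0, "z": 0, "ax": 0, "ay": 0, "az": 0},
  ],
)

```text
clock: 16.95
ee_pos: [0.5284, 0.3911, 0.0452]
tool_rot: [0.519, -0.48, 0.519, 0.48]
force: [-2.9, -0.4, 1.9]
width: 0.742
```

Contact. Release, then rise and head for the tub.

Call:
apply_moves(
  deltas=[
    {"grip": 0.77, "x": 0, "y": 0, "z": 0, "ax": 0, "ay": 0, "az": 0},
    {"grip": 0.82, "x": 0, "y": 0, "z": 0, "ax": 0, "ay": 0, "az": 0},
    {"grip": 0.9, "x": 0, "y": 0, "z": 0, "ax": 0, "ay": 0, "az": 0},
    {"grip": 1, "x": 0, "y": 0, "z": 0, "ax": 0, "ay": 0, "az": 0},
    {"grip": 1, "x": 0, "y": 0, "z": 0, "ax": 0, "ay": 0, "az": 0},
    {"grip": 1, "x": -2, "y": 0, "z": 0, "ax": 0, "ay": 0, "az": 0},
    {"grip": 1, "x": -6, "y": 0, "z": 0, "ax": 0, "ay": 0, "az": 0},
    {"grip": 1, "x": -10, "y": 0, "z": 0, "ax": 0, "ay": 0, "az": 0},
  ],
)

```text
clock: 17.62
ee_pos: [0.5269, 0.3901, 0.1438]
tool_rot: [0.517, -0.48, 0.521, 0.481]
force: [1.4, -0.3, 1.0]
width: 1.004
```

Call:
apply_moves(
  deltas=[
    {"grip": 1, "x": -2, "y": 0, "z": -1, "ax": 0, "ay": 0, "az": 0},
    {"grip": 1, "x": -5, "y": 0, "z": -4, "ax": 0, "ay": 0, "az": 0},
    {"grip": 1, "x": -6, "y": 0, "z": -8, "ax": 0, "ay": 0, "az": 0},
    {"grip": 1, "x": -6, "y": 0, "z": -12, "ax": 0, "ay": 0, "az": 0},
    {"grip": 1, "x": -6, "y": 0, "z": -16, "ax": -3, "ay": 0, "az": 0},
    {"grip": 1, "x": -6, "y": 0, "z": -20, "ax": -6, "ay": 0, "az": 0},
    {"grip": 1, "x": -6, "y": 0, "z": -24, "ax": -9, "ay": 0, "az": 0},
    {"grip": 1, "x": -6, "y": 0, "z": -28, "ax": -12, "ay": 0, "az": 0},
  ],
)

```text
clock: 18.28
ee_pos: [0.5061, 0.1102, 0.2049]
tool_rot: [-0.465, 0.533, -0.465, -0.532]
force: [0.5, -0.6, -0.9]
width: 0.996
```

```bash
python3 -c "
from h import *
plan((.546,-.105,.16,98))"
```

```text
tcp [0.5061 0.1102 0.2049] jaw 97.7 down [ 0.001 -0.    -1.   ] t 18.3 w 0.996 F [ 0.5 -0.6 -0.9] j [ 0.08  0.29  1.75 -0.    1.1  -1.62]
-> [  4.49  -1.05 -21.86] [-0.3 -0.   0. ]
```

Call:
apply_moves(
  deltas=[
    {"grip": 1, "x": 0, "y": -0.2, "z": -4, "ax": 0, "ay": 0, "az": 0},
    {"grip": 1, "x": 0, "y": -0.4, "z": -8, "ax": 0, "ay": 0, "az": 0},
    {"grip": 1, "x": 0, "y": -0.6, "z": -12, "ax": 0, "ay": 0, "az": 0},
    {"grip": 1, "x": 1, "y": -0.8, "z": -16, "ax": 0, "ay": 0, "az": 0},
    {"grip": 1, "x": 3, "y": -1, "z": -19.5, "ax": 0, "ay": 0, "az": 0},
    {"grip": 1, "x": 6, "y": -1, "z": -21.9, "ax": 0, "ay": 0, "az": 0},
    {"grip": 1, "x": 8, "y": -1, "z": -21.9, "ax": 0, "ay": 0, "az": 0},
    {"grip": 1, "x": 8.5, "y": -1, "z": -21.9, "ax": 0, "ay": 0, "az": 0},
  ],
)

```text
clock: 18.95
ee_pos: [0.5433, -0.1051, 0.1165]
tool_rot: [0.466, -0.53, 0.468, 0.533]
force: [-1.2, 1.3, -0.0]
width: 0.996
```

```bash
python3 - <<'E'
from h import *
plan((.546,-.105,.04,98))
s=eyes.read_camera("side"); cv2.imwrite("pics/d9.png",np.hstack([crop(s,205,130,90,90,5)[:, :350],crop(s,220,240,80,90,5)]))
E
```

```text
tcp [ 0.5433 -0.1051  0.1165] jaw 97.4 down [-0.005  0.001 -1.   ] t 18.9 w 0.996 F [-1.2  1.3 -0. ] j [-0.32  0.46  1.75 -0.    0.94 -2.02]
-> [ 7.65 -0.3  -0.04] [-0.6  0.1 -0.3]
```

View pics/d9.png

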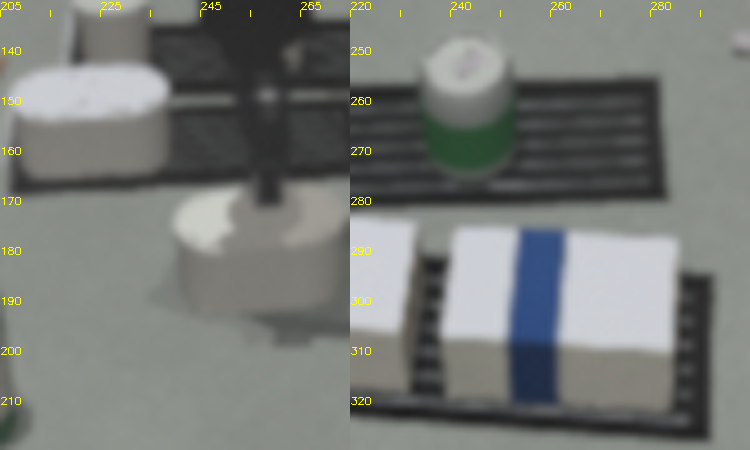

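Butter rests squarely in its lane and the can is upright in its own. The near finger (u≈258) lines up with the tub's middle (u≈257). Descending and gripping the tub.

Call:
apply_moves(
  deltas=[
    {"grip": 1, "x": 2, "y": -0.2, "z": 0, "ax": -0.5, "ay": 0, "az": 0},
    {"grip": 1, "x": 4, "y": -0.2, "z": 0, "ax": -0.5, "ay": 0, "az": 0},
    {"grip": 1, "x": 6, "y": -0.2, "z": 0, "ax": -0.5, "ay": 0, "az": 0},
    {"grip": 1, "x": 7.5, "y": -0.2, "z": 0, "ax": -0.5, "ay": 0, "az": 0},
    {"grip": 1, "x": 7.9, "y": -0.2, "z": 0, "ax": -0.5, "ay": 0, "az": 0},
    {"grip": 1, "x": 7.9, "y": -0.2, "z": 0, "ax": -0.5, "ay": 0, "az": 0},
    {"grip": 0.9, "x": 7.9, "y": -0.2, "z": 0, "ax": -0.5, "ay": 0, "az": 0},
    {"grip": 0.83, "x": 7.9, "y": -0.2, "z": 0, "ax": -0.5, "ay": 0, "az": 0},
  ],
  squeeze=45,
)

```text
clock: 19.67
ee_pos: [0.5484, -0.1036, 0.0421]
tool_rot: [-0.464, 0.535, -0.463, -0.533]
force: [-0.1, 0.0, 0.3]
width: 0.832
```

Call:
apply_moves(
  deltas=[
    {"grip": 0.76, "x": 0, "y": 0, "z": 0, "ax": 0, "ay": 0, "az": 0},
    {"grip": 0.6, "x": 0, "y": 0, "z": 0, "ax": 0, "ay": 0, "az": 0},
    {"grip": 0.4, "x": 0, "y": 0, "z": 0, "ax": 0, "ay": 0, "az": 0},
    {"grip": 0.4, "x": 0, "y": 0, "z": 0, "ax": 0, "ay": 0, "az": 0},
    {"grip": 0.4, "x": 0, "y": 0, "z": 0, "ax": 0, "ay": 0, "az": 0},
  ],
)

```text
clock: 20.08
ee_pos: [0.5485, -0.1039, 0.0423]
tool_rot: [-0.464, 0.535, -0.463, -0.533]
force: [0.5, 1.2, 5.5]
width: 0.77
```

```bash
python3 - <<'E'
from h import *
np.set_printoptions(precision=4,suppress=True)
plan((.546,-.2655,.17,94.6))
f=lambda p:px2w("side",204.6+p[0]/4,94.6+p[1]/4,.004)
# tub lane from d3 (crop 205,95,x4): rear far (280,222) rear near (291,278)
a,b=f((291,278)),f((280,222)); print(a,b,np.linalg.norm(a-b))
# front tub lid, d9 crop side x5
c=px2w("side",204.6+90/5,129.6+92/5,.063); print("front tub side",c)
t0=px2w("top",312.6+(500-392)/4,107.6+80/4,.063);t1=px2w("top",312.6+(505-392)/4,107.6+150/4,.063); print("front tub top",(t0+t1)/2)
E
```

```text
tcp [ 0.5485 -0.1039  0.0423] jaw 98.1 down [ 0.003 -0.001 -1.   ] t 20.1 w 0.77 F [0.5 1.2 5.5] j [-0.31  0.57  1.8   0.    0.77 -2.02]
-> [-12.76   2.49 -15.98] [ 3.5 -0.1  0.2]
[ 0.466  -0.2271  0.004 ] [ 0.4743 -0.3203  0.004 ] 0.09356918893761768
front tub side [ 0.6761 -0.2549  0.063 ]
front tub top [ 0.6798 -0.2588  0.063 ]
```

Tub gripped (width 0.77, about 65 mm). Lifting and moving to its lane.

Call:
apply_moves(
  deltas=[
    {"grip": 0.4, "x": -1, "y": 0, "z": 0, "ax": 0, "ay": 0, "az": 0},
    {"grip": 0.4, "x": -3, "y": 0, "z": 0, "ax": 0, "ay": 0, "az": 0},
    {"grip": 0.4, "x": -6, "y": 0, "z": 0, "ax": 0, "ay": 0, "az": 0},
    {"grip": 0.4, "x": -9, "y": 0.5, "z": -2, "ax": 1, "ay": 0, "az": 0},
    {"grip": 0.4, "x": -10, "y": 1, "z": -5.5, "ax": 2, "ay": 0, "az": 0},
    {"grip": 0.4, "x": -10, "y": 1.5, "z": -9.5, "ax": 3.5, "ay": 0, "az": 0},
    {"grip": 0.4, "x": -10, "y": 2, "z": -13, "ax": 3.5, "ay": 0, "az": 0},
    {"grip": 0.4, "x": -10, "y": 2.5, "z": -16, "ax": 3.5, "ay": 0, "az": 0},
  ],
)

```text
clock: 20.75
ee_pos: [0.545, -0.268, 0.1423]
tool_rot: [-0.48, 0.52, -0.48, -0.519]
force: [0.2, -0.1, -3.0]
width: 0.764
```

Call:
apply_moves(
  deltas=[
    {"grip": 0.4, "x": 1, "y": 0, "z": 0, "ax": 0, "ay": 0, "az": 0},
    {"grip": 0.4, "x": 3, "y": 0, "z": 0, "ax": 0, "ay": 0, "az": 0},
    {"grip": 0.4, "x": 5, "y": 0, "z": 0, "ax": 0, "ay": 0, "az": 0},
    {"grip": 0.4, "x": 7, "y": 0, "z": 0, "ax": 0, "ay": 0, "az": 0},
    {"grip": 0.4, "x": 7.7, "y": 0, "z": 0, "ax": 0, "ay": 0, "az": 0},
    {"grip": 0.4, "x": 7.7, "y": 0, "z": 0, "ax": 0, "ay": 0, "az": 0},
  ],
)

```text
clock: 21.25
ee_pos: [0.5433, -0.2645, 0.0621]
tool_rot: [0.479, -0.518, 0.48, 0.521]
force: [-0.2, 0.4, -4.1]
width: 0.766
```

```bash
python3 - <<'E'
from h import *
plan((.5455,-.2665,.0455,94.6))
s=eyes.read_camera("side"); cv2.imwrite("pics/e1.png",crop(s,200,110,95,75,8))
E
```

```text
tcp [ 0.5433 -0.2645  0.0621] jaw 94.6 down [-0.004  0.002 -1.   ] t 21.2 w 0.766 F [-0.2  0.4 -4.1] j [-0.57  0.59  1.67 -0.    0.89 -2.22]
-> [ 1.66 -0.21 -0.22] [-0.   0.1 -0.2]
```

View pics/e1.png

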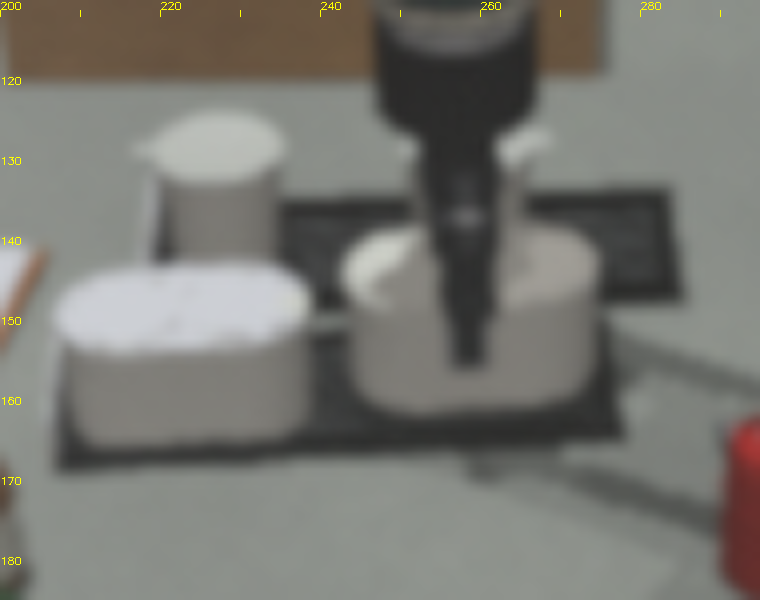

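```bash
python3 - <<'E'
from h import *
Z=lambda P:((w2px("side",P)-[199.6,109.6])*8).round(0).tolist()
x=.5433
print("tub near bottom now/lowered",Z([[x,-.2315,.020],[x,-.2315,.003]]))
print("tub lid ends now",Z([[x+.06,-.26,.08],[x-.06,-.269,.08]]))
print("lane near bottom outer, c=-.267",Z([[x,-.267+.046,0]]),"1mm y:",Z([[x,-.267+.056,0]]))
print("front tub near bottom",Z([[.678,-.257+.033,.003],[.678,-.257+.0465,0]]))
print("lane rear near corner",Z([[.466,-.2271,.0]]))
# red edges seen: lane near edge -> world
for p in((470,446),(225,463),(620,438)): print(px2w("side",199.6+p[0]/8,109.6+p[1]/8,0).round(4))
E
```

```text
tub near bottom now/lowered [[462.0, 406.0], [463.0, 434.0]]
tub lid ends now [[334.0, 270.0], [586.0, 257.0]]
lane near bottom outer, c=-.267 [[463.0, 452.0]] 1mm y: [[463.0, 465.0]]
front tub near bottom [[185.0, 446.0], [184.0, 468.0]]
lane rear near corner [[622.0, 442.0]]
[ 0.5399 -0.2255  0.    ]
[ 0.6582 -0.214   0.    ]
[ 0.4668 -0.2307  0.    ]
```

The side view puts the tub about 6–9 mm nearer the camera and 4 mm further back than centred. Shifting at this height first, then checking the settled pose.

Call:
apply_moves(
  deltas=[
    {"grip": 0.4, "x": 0, "y": -0.4, "z": -0.4, "ax": 0, "ay": 0, "az": 0},
    {"grip": 0.4, "x": 0, "y": -0.5, "z": -0.5, "ax": 0, "ay": 0, "az": 0},
    {"grip": 0.4, "x": 0, "y": -0.5, "z": -0.5, "ax": 0, "ay": 0, "az": 0},
    {"grip": 0.4, "x": 0, "y": -0.5, "z": -0.5, "ax": 0, "ay": 0, "az": 0},
  ],
)

```text
clock: 21.63
ee_pos: [0.5512, -0.2708, 0.0647]
tool_rot: [-0.48, 0.52, -0.48, -0.519]
force: [-0.3, 0.2, -3.6]
width: 0.762
```

```bash
python3 - <<'E'
from h import *
s=eyes.read_camera("side");plan((.549,-.271,.0455,94.6))
cv2.imwrite("pics/e2.png",crop(s,200,120,95,65,8))
E
```

```text
tcp [ 0.5508 -0.2705  0.0644] jaw 94.6 down [ 0.001 -0.001 -1.   ] t 21.7 w 0.765 F [-0.4  0.1 -3.5] j [-0.57  0.59  1.65 -0.    0.89 -2.22]
-> [ 1.89  0.19 -0.04] [-0.  -0.   0.1]
```

View pics/e2.png

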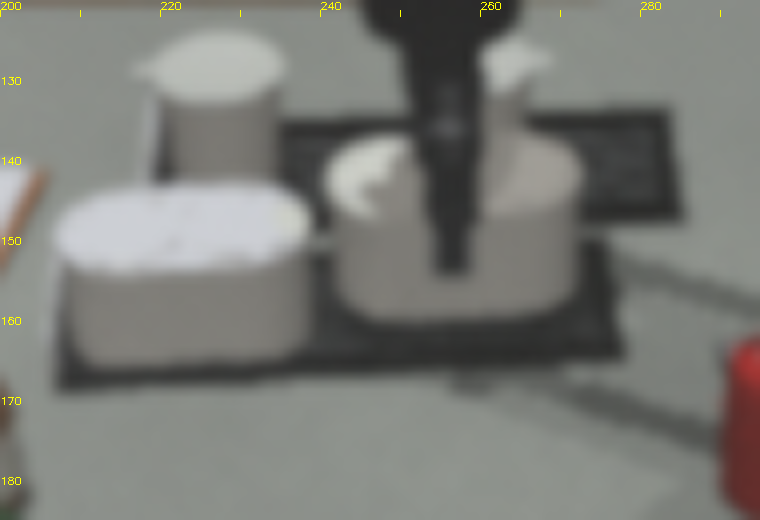

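Now centred between the rails, by the predicted gap of about 18 crop px to the near edge. Lowering, with a 2 mm shift back.

Call:
apply_moves(
  deltas=[
    {"grip": 0.4, "x": 0.5, "y": 0.2, "z": 0, "ax": 0, "ay": 0, "az": 0},
    {"grip": 0.4, "x": 1, "y": 0.2, "z": 0, "ax": 0, "ay": 0, "az": 0},
    {"grip": 0.4, "x": 1.4, "y": 0.2, "z": 0, "ax": 0, "ay": 0, "az": 0},
    {"grip": 0.4, "x": 1.7, "y": 0.2, "z": 0, "ax": 0, "ay": 0, "az": 0},
    {"grip": 0.4, "x": 1.8, "y": 0.2, "z": 0, "ax": 0, "ay": 0, "az": 0},
    {"grip": 0.4, "x": 1.85, "y": 0.2, "z": 0, "ax": 0, "ay": 0, "az": 0},
    {"grip": 0.4, "x": 1.9, "y": 0.2, "z": 0, "ax": 0, "ay": 0, "az": 0},
    {"grip": 0.4, "x": 1.9, "y": 0.2, "z": 0, "ax": 0, "ay": 0, "az": 0},
  ],
)

```text
clock: 22.35
ee_pos: [0.5478, -0.2701, 0.0454]
tool_rot: [0.48, -0.519, 0.48, 0.52]
force: [-5.0, 1.9, 8.9]
width: 0.768
```

Contact on the floor. Releasing and retreating.

Call:
apply_moves(
  deltas=[
    {"grip": 0.79, "x": 0, "y": 0, "z": 0, "ax": 0, "ay": 0, "az": 0},
    {"grip": 0.84, "x": 0, "y": 0, "z": 0, "ax": 0, "ay": 0, "az": 0},
    {"grip": 0.92, "x": 0, "y": 0, "z": 0, "ax": 0, "ay": 0, "az": 0},
    {"grip": 1, "x": 0, "y": 0, "z": 0, "ax": 0, "ay": 0, "az": 0},
    {"grip": 1, "x": 0, "y": 0, "z": 0, "ax": 0, "ay": 0, "az": 0},
    {"grip": 1, "x": -2, "y": 0, "z": 0, "ax": 0, "ay": 0, "az": 0},
    {"grip": 1, "x": -6, "y": 0, "z": 0, "ax": 0, "ay": 0, "az": 0},
    {"grip": 1, "x": -10, "y": 0, "z": 0, "ax": 0, "ay": 0, "az": 0},
  ],
)

```text
clock: 23.02
ee_pos: [0.547, -0.2695, 0.144]
tool_rot: [0.479, -0.518, 0.48, 0.521]
force: [0.1, -1.0, -0.3]
width: 0.998
```

Call:
apply_moves(
  deltas=[
    {"grip": 1, "x": -4, "y": 0, "z": 2, "ax": 0, "ay": 0, "az": 0},
    {"grip": 1, "x": -8, "y": 2, "z": 5, "ax": 0, "ay": 0, "az": 0},
    {"grip": 1, "x": -10, "y": 4, "z": 9, "ax": 0, "ay": 0, "az": 0},
    {"grip": 1, "x": -10, "y": 5, "z": 13, "ax": 0, "ay": 0, "az": 0},
    {"grip": 1, "x": -10, "y": 6, "z": 17, "ax": 0, "ay": 0, "az": 0},
    {"grip": 1, "x": -10, "y": 7, "z": 21, "ax": 0, "ay": 0, "az": 0},
    {"grip": 1, "x": -10, "y": 8, "z": 25, "ax": 0, "ay": 0, "az": 0},
    {"grip": 1, "x": -10, "y": 8, "z": 27, "ax": 0, "ay": 0, "az": 0},
  ],
)

```text
clock: 23.68
ee_pos: [0.445, -0.0057, 0.2447]
tool_rot: [0.48, -0.519, 0.48, 0.52]
force: [0.6, 0.5, -0.2]
width: 1.003
```

```bash
python3 - <<'E'
from h import *
t=eyes.read_camera("top");s=eyes.read_camera("side"); plan()
a=np.hstack([crop(t,75,108,98,130,4),crop(t,313,108,98,130,4)])[:,:784]
cv2.imwrite("pics/f1.png",cv2.resize(np.hstack([a,crop(s,200,115,95,60,4).repeat(1,0) if 0 else cv2.copyMakeBorder(cv2.resize(s[:,:,::-1][90:350,165:305],(280,520)),0,0,0,0,0)]),None,fx=.75,fy=.75,interpolation=cv2.INTER_AREA))
E
```

```text
tcp [ 0.4446 -0.0031  0.2445] jaw 94.8 down [-0.002  0.002 -1.   ] t 23.8 w 1.0 F [-0.3  0.4 -0.5] j [-0.16  0.14  1.84  0.    1.16 -1.82]
```

The viewer limit is reached, so the last checks are numerical: lid and top-face outlines from both cameras, and the bottle region against the first picture.

```bash
python3 - <<'E'
from h import *
for n in("top","side"):
    im=eyes.read_camera(n); hsv=cv2.cvtColor(im,cv2.COLOR_RGB2HSV)
    m=((hsv[...,1]<25)&(hsv[...,2]>(165 if n=="top" else 180))).astype(np.uint8)
    k,l,st,c=cv2.connectedComponentsWithStats(m)
    for name,o in(("tub",(.548,-.27,.063)),("front tub",(.678,-.257,.063)),("butter rear half",(.5,.393,.063)),("butter front half",(.56,.388,.063)),("pot",(.54,-.384,.073)),("can",(.579,.264,.083))):
        u,v=np.round(w2px(n,[o])[0]).astype(int); i=l[v,u]
        if i==0: print(n,name,"off",hsv[v,u]); continue
        P=np.array([px2w(n,*p,o[2])[:2] for p in np.argwhere(l==i)[:,::-1]])*1000
        r=cv2.minAreaRect(P.astype(np.float32)); print(n,name,np.round(r[0],1),np.round(r[1],1),round(r[2],1))
    old=cv2.resize(cv2.imread(f"pics/{n}0.png")[:,:,::-1],(512,384),interpolation=cv2.INTER_AREA)
    b=w2px(n,[(.69,.06,z) for z in(.0,.19)]); u0,u1=int(b[:,0].min()-15),int(b[:,0].max()+15); v0,v1=int(b[:,1].min()-15),int(b[:,1].max()+15)
    A,B=[cv2.GaussianBlur(x[v0:v1,u0:u1],(5,5),0).astype(np.float32) for x in(old,im)]
    print(n,"bottle shift px",cv2.phaseCorrelate(A.mean(2),B.mean(2)),"maxdiff",np.abs(A-B).max(),(u0,u1,v0,v1))
E
```

```text
top tub [ 546.6 -271.8] [118.6  69.1] 4.6
top front tub [ 681.4 -258.6] [119.6  69.9] 4.6
top butter rear half [498.6 393.7] [63.  54.9] 85.7
top butter front half [568.8 388.4] [62.9 30.7] 85.3Traceback (most recent call last):
  File "<stdin>", line 9, in <module>
  File "h.py", line 8, in px2w
    f,cx,cy,e,r=cam(n); d=r.apply([(u-cx)/f,(v-cy)/f,1]); return e+d*(z-e[2])/d[2]
                ~~~^^^
  File "h.py", line 5, in cam
    p=eyes.camera_params(n); q=p["attitude"]; f=192/np.tan(np.radians(p["fov_y"])/2)
ValueError: time passes only in moves, steps and waits
```

```bash
sed -i 's/^def cam(n):/import functools\n@functools.lru_cache\ndef cam(n):/' h.py; python3 - <<'E'
from h import *
for n in("top","side"):
    im=eyes.read_camera(n); hsv=cv2.cvtColor(im,cv2.COLOR_RGB2HSV)
    m=((hsv[...,1]<25)&(hsv[...,2]>(165 if n=="top" else 180))).astype(np.uint8)
    k,l,st,c=cv2.connectedComponentsWithStats(m)
    for name,o in(("tub",(.548,-.27,.063)),("front tub",(.678,-.257,.063)),("pot",(.54,-.384,.073)),("can",(.579,.264,.083)),("front can",(.70,.263,.083))):
        u,v=np.round(w2px(n,[o])[0]).astype(int); i=l[v,u]
        if i==0: print(n,name,"off",hsv[v,u]); continue
        P=np.array([px2w(n,*p,o[2])[:2] for p in np.argwhere(l==i)[:,::-1]])*1000
        r=cv2.minAreaRect(P.astype(np.float32)); print(n,name,np.round(r[0],1),np.round(r[1],1),round(r[2],1))
    old=cv2.resize(cv2.imread(f"pics/{n}0.png")[:,:,::-1],(512,384),interpolation=cv2.INTER_AREA)
    b=w2px(n,np.array([(.69,.06,z) for z in(.0,.19)])); u0,v0=(b.min(0)-15).astype(int); u1,v1=(b.max(0)+15).astype(int)
    A,B=[cv2.GaussianBlur(x[v0:v1,u0:u1],(5,5),0).astype(np.float32).mean(2) for x in(old,im)]
    print(n,"bottle shift px",cv2.phaseCorrelate(A,B),"maxdiff",np.abs(A-B).max(),(u0,u1,v0,v1))
E
```

```text
top tub [ 546.5 -271.8] [118.9  69.1] 4.6
top front tub [ 681.4 -258.6] [119.6  69.9] 4.6
top pot [ 544.7 -387.8] [63.3 63.9] 42.2
top can [578.9 262.6] [37.5 41.4] 46.3
top front can [711.3 261.7] [36.9 35.8] 89.1
top bottle shift px ((-0.11620585703573738, 0.41757170830190304), 0.49115687191731644) maxdiff 76.33333 (np.int64(203), np.int64(237), np.int64(102), np.int64(156))
side tub [ 542.4 -269.7] [ 60.5 112.3] 89.0
side front tub [ 678.5 -255.3] [ 53.  115.5] 89.0
side pot [ 541.3 -378.8] [30.2 49. ] 88.8
side can off [ 30   2 168]
side front can off [ 60   6 178]
side bottle shift px ((0.0022520858739127902, 0.501233969123426), 1.0004538154999416) maxdiff 3.0 (np.int64(190), np.int64(227), np.int64(159), np.int64(233))
```

```bash
python3 -c "
from bench import job; print(job.sign_off())"
```

```text
the job is handed in; nothing more can be done
None
```

All four items are in the rear of their lanes, and I handed the job in at about 24 s on the robot clock. I moved the pot and can off the stacks first, then the butter and the tub. Each was set down until I felt contact, then released.

Last checks:
- **Pot, can and tub:** their tops measured upright in the free rear parts after the arm had withdrawn. The tub lies lengthwise at 4.6°, the same as the tub in front, and about 2 mm off the lane's centre line.
- **Butter:** it lies flat at about −4.5°, in line with its lane. The top camera measured both ends and the side picture after release showed it square in the lane.
- **Bottle:** unmoved; the side view there differs from the first picture by at most 3 grey levels. The top view differed more there, by up to 76. I put that down to the arm or its shadow but did not confirm it.
- **Disagreements and limits:** the two cameras disagreed by up to about 9 mm on the pot, where the side view caught only part of the rim, and by about 4 mm on the tub. The side camera could not pick out the can's lid in the final check. The picture limit was reached, so the last check after releasing the tub was by numbers only.

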